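Weigh a pail of pralines on the hanging spring balance

ROBOT

A 6-joint arm with a two-finger parallel gripper is mounted at the origin on the work surface. World frame = base frame: x ahead of the robot, y to its left, z up, the work surface at z = 0. Lengths are in m, angles in rad, forces in N, time in s.
With the tool pointing down it reaches from about 0.3 to 0.775 m from the base axis. Payload 14.6 kg.
Tool frame: the origin (TCP) lies at the very end of the fingers, on their centre line; the grasp point (between the pads) lies 19 mm behind it; x points along the fingers, y is the direction in which the jaws open and shut, and the axes are right-handed (so a half turn about x gives the same grasp; the last joint's range is limited). The gripper opens to 94 mm and grips with 3 to 60 N. Pads are 16 mm wide; open, the fingers measure 119 mm over their backs; the gripper's body (75 mm by 177 mm) begins 78 mm behind the grasp point.
Start: joints at [-1.284, 0.3, 1.521, -0, 1.321, -0.067], TCP at [0.191, -0.516, 0.205] pointing down, gripper open.
Joint ranges: [-3.03, 3.03], [-0.79, 2.21], [0.23, 2.52], [-1.04, 4.18], [0, 3.07], [-2.55, 2.55]. Speed limits (rad/s): [2.22, 2.22, 2.57, 3.14, 3.14, 3.14].

INTERFACE

Orientations are given as [roll, pitch, yaw] about the fixed x, y, z axes, in that order (R = Rz(yaw) Ry(pitch) Rx(roll)).
In Python, from station import ctrl, viewer, hand_in gives the robot as it stands. The module is installed in compiled form; this text tells all that it offers.
- The arm moves only by the tool play_rows, never from a script. Its argument "deltas" is a list that holds one entry, the list of rows, each a list of 7 numbers: the shift along the tool's x, y, z in mm, then the turn, a rotation vector about the tool's x, y, z in rad, then the finger opening in mm, from 0 to 94. In form: [[[dx, dy, dz, ax, ay, az, gripper], ...]]. A call has 1 to 10 rows; each row shifts and turns the commanded pose from where the row before left it, along the tool's axes as they then stand; what a row does not reach is not made up. A row lasts 1/10 s, in which the tool goes at most 50 mm and 8.59 degrees, less where a joint would pass 70% of its speed; a pose out of reach is approached as far as the arm can. A call with a gripper value outside its range is refused whole. The fingers move at their own pace and stop on an object; "grip_force" is the grip in N (left out, the last holds). Time passes only in rows, so rows that do not move let the fingers close. It gives the time, the measured TCP pose, the force and the opening at its end, in the units of the state.
- ctrl.get_obs(): the state, without advancing time (a new reading comes with each control period).
- viewer.camera(name): name is "scene" or "top" or "wrist"; returns a dict with "img" (384x512x3 uint8, red, green, blue), "fx", "fy", "cx", "cy" (pixels), "rvec" (rotation vector, rad) and "tvec" (3), from world to camera coordinates, as OpenCV has them. Camera axes: x right, y down, z forward; pixel columns grow to the right and rows downward; lengths in m; the calibration is good to about 2 mm. The wrist camera is an equidistant fisheye: a pixel r from the principal point sees the ray r / f radians off the axis. A picture is of the moment at which its call begins. There is no depth.
- hand_in(): hands the job in, once; it reports no verdict.
The state is a dict: "time_s": time; "qpos": joint angles; "joint_vel": joint speeds; "tau": joint torques, N m; "ee_pos": TCP position; "eef_rot": TCP orientation; "force": force on the tool from outside, world axes, zero at the start; "moment": the same for the moment, N m; "grip_width": finger opening in m.
Only numpy, scipy, OpenCV 4.12 (cv2) and the standard library are available. Lean on these libraries where they do the work, as an engineer would, in place of code of your own. Each camera call takes 0.05 s, during which the arm holds its last target.

TASK

Weigh the pail of pralines: with the pail still standing on the counter, swing its bail up from flat to upright, then lift the pail by the bail's grip and hang the middle of the grip in the hook of the spring balance. Lower the weight onto the spring slowly and let go only when the balance carries the whole pail, so that the pointer never jumps and is never pulled past the end of its scale; leave the pail hanging level and still. Spill no pralines and leave the gift box, jar and tray where they are.

Things in the scene. Friction and masses are not known exactly. Their poses are not given: they have to be found in the camera images.
- pail_center (a point): tinplate pail full of pralines, standing on the counter: round, 80 mm wide at the foot, 106 mm at the rim, 84 mm high; under 0.9 kg in all, but filled differently each time and not weighed yet. The point is on its axis, 42 mm above its underside; z is its upright axis. The ears of the bail sit on the rim at its own +y and -y
- bail_hinge (a point): the middle of the bail's hinge axis, on the pail's axis 79 mm above its underside; the hinge axis is the pail's own y axis, level. Axes as the pail
- bail (a joint): angle of the bail about its ears (rad): 0 = lying flat, level, sticking out beyond the rim on the pail's own -x side, resting on stops; 1.57 = upright over the pail; 3.14 = flat on the other side. Little friction (0.012 N m): let go on the way, it falls
- bail_bar (a point): middle of the bail's straight top bar: a turned wooden grip 12 mm thick, 84 mm long, that spins freely on the 6 mm steel wire of the bail (122 mm wide at the ears). It is parallel to the hinge, 85 mm from it; y runs along it, -x points from hinge to bar. Bail flat: 26 mm free between grip and rim (38 mm beside the middle). Hold it some 32 mm to one side: its middle goes in the hook
- hook_seat (a point): where the axis of the grip lies when seated in the hook; moves down with the hook. 6 mm wire bent in its own x-z plane (z up) below a shank straight above this point. Open to its own -x: tip at x = -30 mm, its top at z = +23 mm; the shank's bend down to z = +59 mm; back at x = +27 mm. The grip, along y, comes in from -x with its axis 30 to 52 mm above the seat, to x = 0, then goes down
- tube_foot (a point): lower end, on the axis, of the balance's round fixed tube, 41 mm across, which rises from here to the stand's arm at 0.63 m over the counter; 125 mm above the unloaded seat of the hook. Lean the gripper back along the grip, away from tube and shank. Axes as the hook
- stand: steel stand of the balance, bolted down; origin on the counter straight below the hook, axes as the hook. Upright post 18 mm thick at x = +145 mm, arm at the top; foot plate 12 mm high, x from -60 to +190 mm, y from -80 to +80 mm
- hook (a joint): how far the hook has been pulled down (m): 0 unloaded, 0.098 at the end of the 1 kg scale, stop at 0.1. The spring takes 100 N per metre (1 N for 10 mm); little damping, friction about 0.1 N, so a pail let go 7 mm away from balance sets it jumping. Handled well it moves slower than 0.08 m/s
- gift_box: white square gift box with a gilt ribbon, 70 x 70 x 45 mm, loose; origin at the centre of its underside. To be left alone
- jar: brown jar with a brass cap, 68 mm across, 100 mm high, loose; origin at the centre of its underside. To be left alone
- praline_tray: white channel tray with five pralines, 160 x 60 x 25 mm, loose; origin at the centre of its underside, x along it. To be left alone
Not all that is in view belongs to the job. Of the things that look like the part that bears pail_center, the largest one is meant.

How it is judged:
On the way, in this order (a step that is already met when the one before it is completed fails the run):
1. the bail stands upright while the pail still stands on the counter (value of joint bail between 1.3 and 1.85 rad and height (world z) of pail_center below 0.052 m and angle between pail_center's own z axis and vertical below 0.15 rad), for 0.2 s.
2. the middle of the bail's grip lies in the hook and the balance carries load (distance between bail_bar and hook_seat below 0.02 m and value of joint hook above 0.015 m), for 0.2 s.
At the end, for the whole second after the job is handed in: the pail hangs from the balance by its bail alone: middle of the grip within 20 mm of the seat of the hook, pail clear of the counter and of the stand's foot, tilted less than 0.2 rad, hook and pail at rest (hook slower than 0.03 m/s, pail slower than 0.06 m/s), hook pulled down by the load (distance between bail_bar and hook_seat below 0.02 m and value of joint hook above 0.02 m and height (world z) of pail_center above 0.058 m and angle between pail_center's own z axis and vertical below 0.2 rad and velocity of joint hook between -0.03 and 0.03 m/s and linear speed of pail below 0.06 m/s); the robot touches nothing.
It fails at once if the pointer jumps: the hook moves faster than 0.08 m/s down or up, because the pail was dropped into it or let go before or beyond the point where the spring carries it (velocity of joint hook above 0.08 m/s or velocity of joint hook below -0.08 m/s).
It fails at once if the balance is pulled past the end of its 1 kg scale (value of joint hook above 0.0975 m).
It fails at once if the pail is tipped more than 0.45 rad, so that pralines spill (angle between pail_center's own z axis and vertical above 0.45 rad).
It fails at once if the gift box, the jar or the tray is pushed more than 20 mm (distance of any of gift_box, jar, praline_tray from where it was at the start of the episode above 0.02 m).
It also fails if it takes over 64 s, if anything falls off the work surface, if the arm or the gripper's body presses on something with over 40 N, if the wrist force passes 120 N, or if a joint passes its speed limit or range.

## Working session

There is one attempt and no reset: what is moved stays moved. The work goes in short steps, Python scripts to look and compute and a tool call to move; the robot and the scene stay as the last step left them, time stands still between calls to the robot, and variables do not carry over. Pictures are saved under pics/ and viewed, and the job is handed in when it is done.

Besides the shell and the picture viewer there is one more tool, called as a command line: name --argument value ..., lists and objects as JSON in quotes. play_rows: Moves the arm, as the interface text tells. Its arguments: {"type":"object","properties":{"deltas":{"type":"array","items":{"type":"array","items":{"type":"array","items":{"type":"number"}}}},"grip_force":{"type":"number"}},"required":["deltas"]}

```bash
mkdir -p pics
cat > h.py <<'E'
import numpy as np, cv2
from scipy.spatial.transform import Rotation as R
from station import ctrl, viewer, hand_in
def snap(name,fn,crop=None,scale=1):
    c=viewer.camera(name); im=c['img'][:,:,::-1].copy()
    if crop: x0,y0,x1,y1=crop; im=im[y0:y1,x0:x1]
    if scale!=1: im=cv2.resize(im,None,fx=scale,fy=scale,interpolation=cv2.INTER_CUBIC)
    cv2.imwrite('pics/'+fn,im); return c
def ray(c,u,v,fish=False):
    Rm=cv2.Rodrigues(np.array(c['rvec'],float))[0]; t=np.array(c['tvec'],float).ravel()
    x=(u-c['cx'])/c['fx'];y=(v-c['cy'])/c['fy']
    if fish:
        th=np.hypot(x,y); d=np.array([x/th*np.sin(th),y/th*np.sin(th),np.cos(th)]) if th>1e-9 else np.array([0,0,1.])
    else: d=np.array([x,y,1.]); d/=np.linalg.norm(d)
    return -Rm.T@t, Rm.T@d
def atz(c,u,v,z,fish=False):
    o,d=ray(c,u,v,fish); return o+d*(z-o[2])/d[2]
def tri(rays):
    A=np.zeros((3,3));b=np.zeros(3)
    for o,d in rays:
        P=np.eye(3)-np.outer(d,d);A+=P;b+=P@o
    p=np.linalg.solve(A,b); return p,[np.linalg.norm((np.eye(3)-np.outer(d,d))@(p-o)) for o,d in rays]
def proj(c,p,fish=False):
    Rm=cv2.Rodrigues(np.array(c['rvec'],float))[0]; q=Rm@np.array(p,float)+np.array(c['tvec'],float).ravel()
    if fish:
        r=np.hypot(q[0],q[1]);th=np.arctan2(r,q[2]); return c['cx']+c['fx']*th*q[0]/r, c['cy']+c['fy']*th*q[1]/r
    return c['cx']+c['fx']*q[0]/q[2], c['cy']+c['fy']*q[1]/q[2]
E
python3 - <<'E'
from h import *
for n in ['scene','top','wrist']:
    c=snap(n,n+'0.png',scale=1.5); print(n,{k:np.round(c[k],3) for k in c if k!='img'})
print(ctrl.get_obs())
E
```

```text
scene {'fx': np.float64(458.387), 'fy': np.float64(458.387), 'cx': np.float64(253.595), 'cy': np.float64(198.811), 'rvec': array([ 2.168,  0.501, -0.273]), 'tvec': array([-0.559,  0.093,  1.246])}
top {'fx': np.float64(371.229), 'fy': np.float64(371.229), 'cx': np.float64(253.63), 'cy': np.float64(190.378), 'rvec': array([ 2.115, -2.126,  0.159]), 'tvec': array([0.103, 0.622, 0.911])}
wrist {'fx': np.float64(297.319), 'fy': np.float64(297.319), 'cx': np.float64(257.689), 'cy': np.float64(188.903), 'rvec': array([-2.42 ,  1.685,  0.196]), 'tvec': array([-0.548, -0.023,  0.39 ])}
{'time_s': 0.15, 'qpos': array([-1.28360266e+00,  3.00362757e-01,  1.52142464e+00,  1.02350230e-05,
        1.32068015e+00, -6.66020286e-02]), 'joint_vel': array([-0.00233138, -0.00191781, -0.00057229, -0.00253235,  0.0018717 ,
        0.00149665]), 'tau': array([ 4.03693903e-04, -5.31957901e+01, -3.52821600e+01,  7.08009163e-02,
        2.35492626e-02, -6.15457270e-05]), 'ee_pos': array([ 0.19049826, -0.51575319,  0.20501194]), 'eef_rot': array([-1.64872991,  1.56992138,  1.8466559 ]), 'force': array([-0.38594403,  0.45946029, -0.00358683]), 'moment': array([-0.03093842,  0.00016519, -0.03433944]), 'grip_width': 0.09388365775477381}
```

View pics/scene0.png

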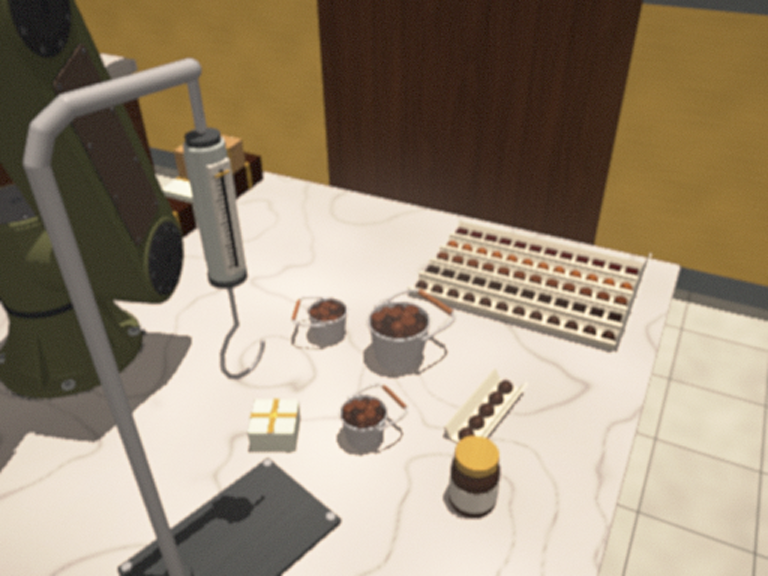

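View pics/top0.png

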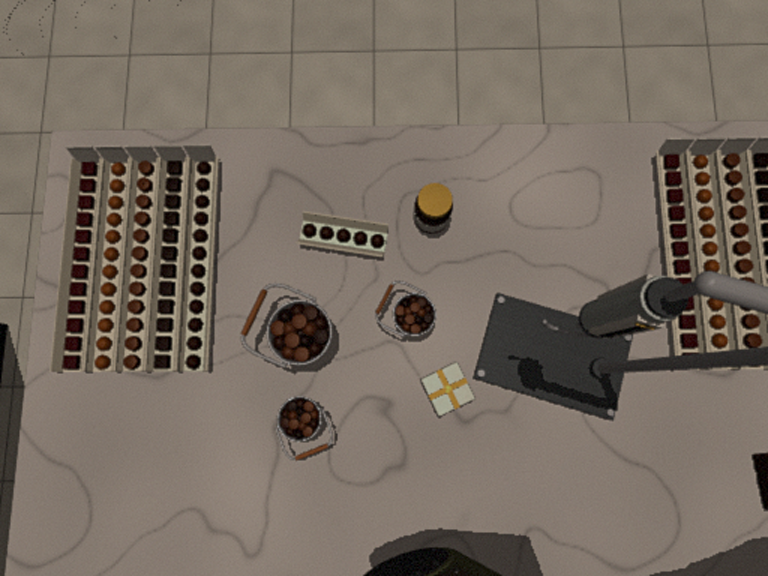

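View pics/wrist0.png

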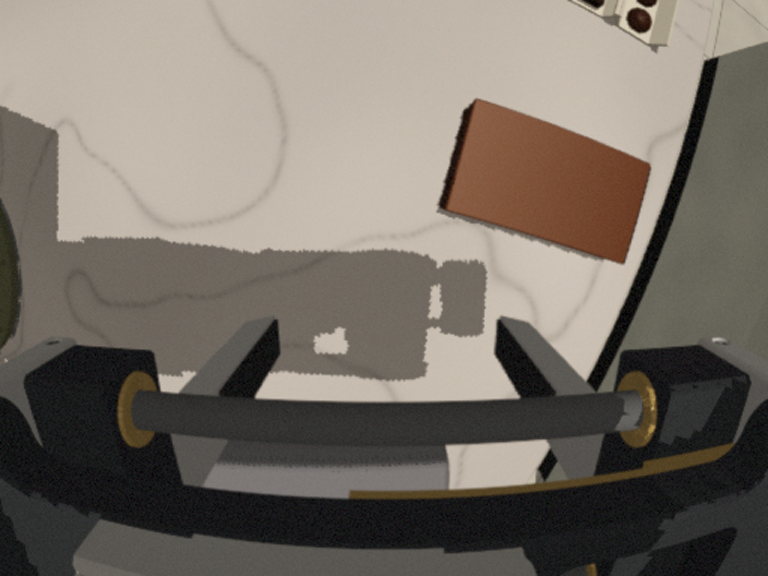

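Run:
```python
from h import *
snap('top','t1.png',(140,170,300,320),5)
snap('top','t2.png',(300,170,460,290),5)
snap('scene','s1.png',(180,180,310,300),5)
snap('scene','s2.png',(60,60,230,260),3)
snap('scene','s3.png',(60,260,240,384),4)
```

```text
(no output)
```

View pics/t1.png

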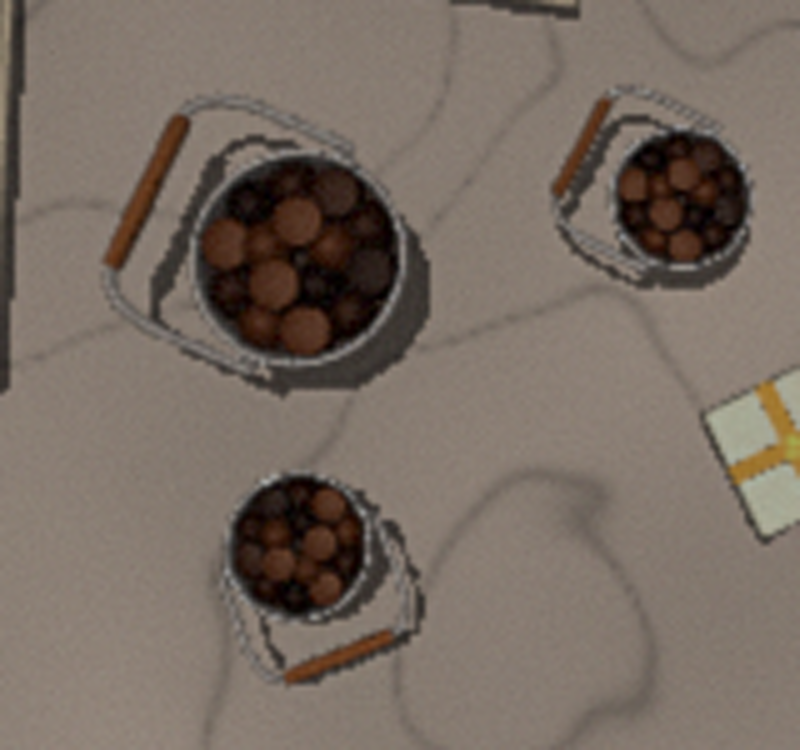

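View pics/t2.png

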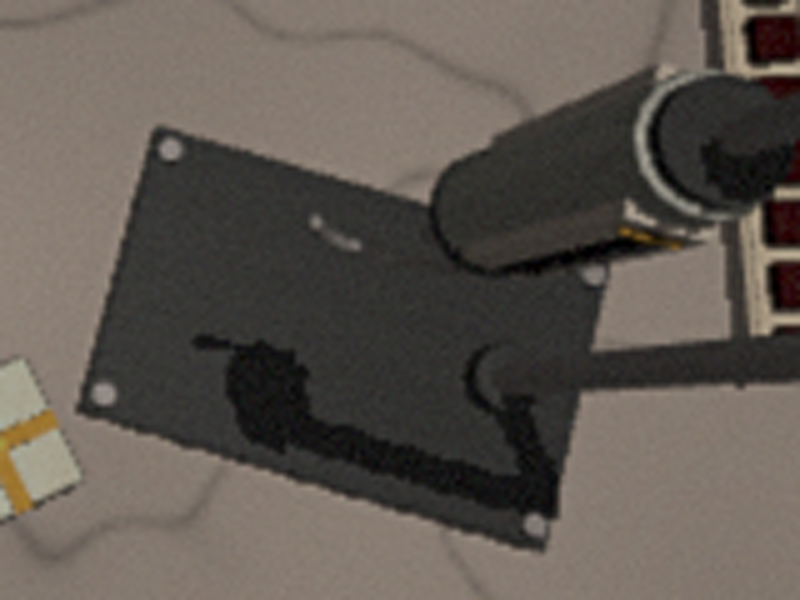

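View pics/s1.png

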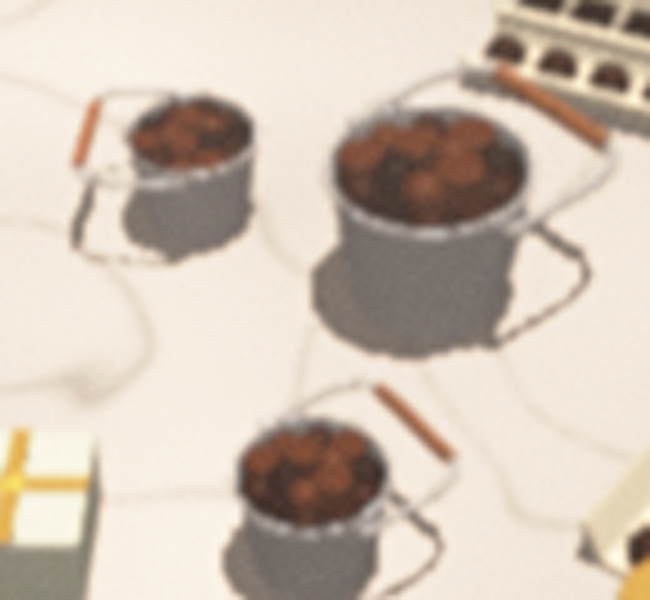

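View pics/s2.png

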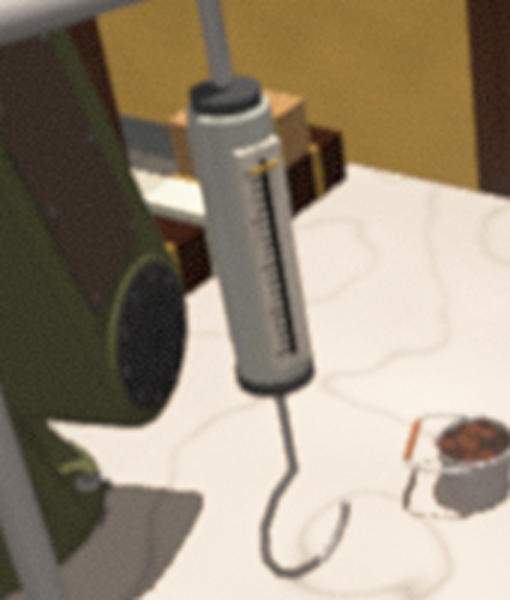

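View pics/s3.png

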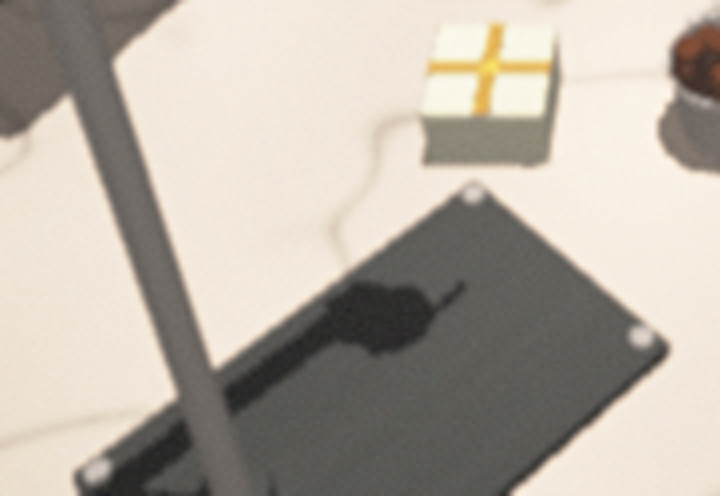

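Run:
```python
from h import *
T=viewer.camera('top');S=viewer.camera('scene')
f=lambda x,y,s,ox,oy:((x+.5)/s-.5+ox,(y+.5)/s-.5+oy)
t1=lambda x,y:f(x,y,5,140,170);t2=lambda x,y:f(x,y,5,300,170)
s1=lambda x,y:f(x,y,5,180,180);s2=lambda x,y:f(x,y,3,60,60);s3=lambda x,y:f(x,y,4,60,260)
def two(a,b,n):
    p,e=tri([ray(T,*a),ray(S,*b)]); print(n,p.round(4),np.round(e,4)); return p
g1=two(t1(182,117),s1(500,70),'gripA'); g2=two(t1(112,264),s1(605,142),'gripB')
two(t1(147,191),s1(552,106),'gripmid')
two(t1(300,258),s1(429,173),'rim')
print('rim top z.084',atz(T,*t1(300,258),.084),'scene',atz(S,*s1(429,173),.084))
d=g2-g1;print('len',np.linalg.norm(d),'az',np.degrees(np.arctan2(d[1],d[0])))
two(t2(170,149),s3(642,336),'screw1');two(t2(103,394),s3(474,193),'screw2')
for n,p in [('A',(157,126)),('B',(80,410)),('C',(545,550))]: print(n,atz(T,*t2(*p),.012).round(4))
for n,p in [('B',(475,182)),('A',(667,345))]: print('sc',n,atz(S,*s3(*p),.012).round(4))
A=atz(T,*t2(157,126),.012);B=atz(T,*t2(80,410),.012);C=atz(T,*t2(545,550),.012)
print(np.linalg.norm(A-B),np.linalg.norm(B-C))
# candidates jar, tray, box
for n,p,z in [('jar',(434,200),.1),('box',(447,389),.045),('tray',(345,236),.02)]: print(n,atz(T,p[0]/1.5,p[1]/1.5,z).round(3))
```

```text
gripA [0.5857 0.2699 0.1441] [0.0194 0.0194]
gripB [0.5656 0.3608 0.0143] [0.0248 0.0248]
gripmid [0.5759 0.314  0.0808] [0.0012 0.0012]
rim [0.5414 0.2355 0.0806] [0.0009 0.0009]
rim top z.084 [0.54033764 0.23441359 0.084     ] scene [0.54397248 0.23231555 0.084     ]
len 0.15972926166994847 az 102.44723975242562
screw1 [ 0.6039 -0.1131  0.0164] [0.001 0.001]
screw2 [ 0.4742 -0.0729  0.0164] [0.001 0.001]
A [ 0.6164 -0.108   0.012 ]
B [ 0.4652 -0.0618  0.012 ]
C [ 0.393  -0.2991  0.012 ]
sc B [ 0.4686 -0.0627  0.012 ]
sc A [ 0.6171 -0.109   0.012 ]
0.15813610240440945 0.24806959885691277
jar [0.761 0.008 0.1  ]
box [ 0.446 -0.012  0.045]
tray [0.721 0.165 0.02 ]
```

Run:
```python
from h import *
T=viewer.camera('top');S=viewer.camera('scene')
f=lambda x,y,s,ox,oy:((x+.5)/s-.5+ox,(y+.5)/s-.5+oy)
t1=lambda x,y:f(x,y,5,140,170);t2=lambda x,y:f(x,y,5,300,170)
s1=lambda x,y:f(x,y,5,180,180);s2=lambda x,y:f(x,y,3,60,60);s3=lambda x,y:f(x,y,4,60,260)
def two(a,b,n):
    p,e=tri([ray(T,*a),ray(S,*b)]); print(n,p.round(4),np.round(e,4)); return p
g1=two(t1(182,117),s1(605,142),'gripA'); g2=two(t1(112,264),s1(500,70),'gripB')
d=g1-g2;print('len',np.linalg.norm(d),'az',np.degrees(np.arctan2(d[1],d[0])),'mid',(g1+g2)/2)
o=np.array([.5245,-.1428,0]);ex=np.array([-.291,-.957,0]);ey=np.array([.957,-.291,0]);ez=np.array([0,0,1.])
for zs in (.26,.28,.30,.32,.34):
    print(zs)
    for n,p in [('seat',0*ez),('bot',-9*ez/1000),('tip',-.03*ex+.02*ez),('bend',.059*ez),('foot',.125*ez)]:
        q=o+zs*ez+p; u,v=proj(T,q);a,b=proj(S,q)
        print(n,'t2',round((u-300)*5),round((v-170)*5),'s2',round((a-60)*3),round((b-60)*3))
two(t2(330,230),s2(347,505),'tip')
two(t2(485,218),s2(275,380),'foot')
for n,p in [('p2',t1(682,200)),('p3',t1(298,545))]: print(n,atz(T,*p,.06))
```

```text
gripA [0.6132 0.2971 0.0811] [0.0007 0.0007]
gripB [0.539  0.3298 0.0824] [0.0012 0.0012]
len 0.08118847351428912 az -23.798481374934248 mid [0.57609442 0.3134528  0.08176968]
0.26
seat t2 364 251 s2 309 582
bot t2 357 253 s2 311 593
tip t2 304 224 s2 346 531
bend t2 411 236 s2 295 504
foot t2 474 216 s2 277 409
0.28
seat t2 379 246 s2 304 557
bot t2 372 248 s2 307 568
tip t2 317 219 s2 342 505
bend t2 428 230 s2 290 476
foot t2 495 209 s2 271 377
0.3
seat t2 395 241 s2 300 530
bot t2 388 243 s2 302 542
tip t2 332 213 s2 337 478
bend t2 447 224 s2 284 448
foot t2 518 202 s2 266 345
0.32
seat t2 412 236 s2 295 503
bot t2 404 238 s2 297 515
tip t2 347 206 s2 333 450
bend t2 467 218 s2 279 418
foot t2 543 194 s2 259 312
0.34
seat t2 429 230 s2 289 475
bot t2 421 233 s2 292 488
tip t2 363 200 s2 328 421
bend t2 489 211 s2 273 387
foot t2 570 186 s2 253 277
tip [ 0.5326 -0.1154  0.3009] [0.0038 0.0038]
foot [ 0.5229 -0.1398  0.4016] [0.0003 0.0003]
p2 [0.57124044 0.04267304 0.06      ]
p3 [0.39925409 0.23632936 0.06      ]
```

```bash
cat >> h.py <<'E'
def pose():
    o=ctrl.get_obs(); return np.array(o['ee_pos']),R.from_euler('xyz',o['eef_rot'])
def toolR(az_h,lean,az_y):
    """tool x = sin(lean)*h - cos(lean)*z ; tool y horizontal at az_y (perp to h), degrees"""
    h=np.array([np.cos(np.radians(az_h)),np.sin(np.radians(az_h)),0]);y=np.array([np.cos(np.radians(az_y)),np.sin(np.radians(az_y)),0])
    x=np.sin(np.radians(lean))*h-np.array([0,0,np.cos(np.radians(lean))]); return R.from_matrix(np.stack([x,y,np.cross(x,y)],1))
def rows(p0,R0,p1,R1,n,grip,dec=1):
    """n equal steps, rounded, composing as the controller does"""
    out=[];p=p0.copy();Rm=R0;rv=(R0.inv()*R1).as_rotvec()
    for i in range(1,n+1):
        tp=p0+(p1-p0)*i/n;tR=R0*R.from_rotvec(rv*i/n)
        d=np.round(Rm.inv().apply(tp-p)*1000,dec);a=np.round((Rm.inv()*tR).as_rotvec(),3)
        p=p+Rm.apply(d/1000);Rm=Rm*R.from_rotvec(a); out.append([*(d+0.).tolist(),*(a+0.).tolist(),grip])
    return out,p,Rm
def show(r):
    for i in range(0,len(r),10): print('[['+','.join('['+','.join('%g'%v for v in x)+']' for x in r[i:i+10])+']]')
E
python3 - <<'E'
from h import *
p,Rm=pose(); print(Rm.as_matrix().round(3))
az=np.degrees(np.arctan2(*Rm.as_matrix()[1::-1,1])); print('jaw az',az)
for azy in (66.,-114.):
    t=toolR(-24,35,azy); print(azy,np.degrees((Rm.inv()*t).as_rotvec()).round(1))
E
```

```text
[[ 0.     0.346 -0.938]
 [ 0.    -0.938 -0.346]
 [-1.    -0.    -0.   ]]
jaw az -69.72890852761182
66.0 [-130.5  -16.7   41.2]
-114.0 [42.9 33.2 13.5]
```

Run:
```python
from h import *
p,Rm=pose()
V=lambda az: toolR(az-90,0,az)
G=toolR(-24,35,66)
h=np.array([np.cos(np.radians(-24)),np.sin(np.radians(-24)),0])
bar=np.array([.576,.3135,.080]); hold=bar-.031*h
tcp=hold+.019*G.as_matrix()[:,0]; pre=tcp-.09*G.as_matrix()[:,0]
print('tcp',tcp,'pre',pre)
al=[]
for q,r,n in [((.125,-.338,.22),V(-69.7),6),((.34,-.123,.22),V(-25),9),((.34,.2,.22),V(30),10),(pre,G,9)]:
    o,p,Rm=rows(p,Rm,np.array(q),r,n,34); al+=o
show(al)
```

```text
tcp [0.55763587 0.32167624 0.06443611] pre [0.51047693 0.34267275 0.1381598 ]
[[[-2.4,-31.6,0,0,0,0,34],[-2.5,-31.6,-0.1,0,0,0,34],[-2.4,-31.6,0,0,0,0,34],[-2.4,-31.6,0,0,0,0,34],[-2.4,-31.6,0,0,0,0,34],[-2.5,-31.6,-0.1,-0.001,0,0,34],[0,-14.1,-30.7,-0.087,0,0,34],[0,-11.4,-31.8,-0.086,0,0,34],[0,-8.6,-32.7,-0.087,0,0,34],[0,-5.7,-33.3,-0.087,0,0,34]]]
[[[0,-2.9,-33.6,-0.086,0,0,34],[0,0.1,-33.8,-0.087,0,0,34],[0.1,3,-33.6,-0.086,0,0,34],[0,5.9,-33.3,-0.087,0,0,34],[0,8.8,-32.6,-0.087,0,0,34],[0,-13.6,-29.3,-0.096,0,0,34],[0,-10.8,-30.4,-0.096,0,0,34],[0,-7.8,-31.4,-0.096,0,0,34],[0,-4.8,-31.9,-0.096,0,0,34],[0,-1.7,-32.3,-0.096,0,0,34]]]
[[[0,1.5,-32.2,-0.096,0,0,34],[0,4.5,-32,-0.096,0,0,34],[0,7.5,-31.4,-0.096,0,0,34],[0,10.6,-30.6,-0.096,0,0,34],[0,13.4,-29.4,-0.096,0,0,34],[9.1,24.3,-4.2,-0.068,-0.066,0.021,34],[9.3,24.4,-3.2,-0.067,-0.065,0.022,34],[9.8,24.4,-2.2,-0.068,-0.066,0.021,34],[10.1,24.2,-1.2,-0.067,-0.065,0.021,34],[10.6,24.1,-0.2,-0.068,-0.066,0.021,34]]]
[[[11.1,23.9,0.6,-0.067,-0.066,0.022,34],[11.7,23.5,1.6,-0.068,-0.065,0.021,34],[12.3,23.2,2.3,-0.067,-0.066,0.021,34],[12.9,22.7,3,-0.068,-0.065,0.022,34]]]
```

play_rows --deltas '[[[-2.4,-31.6,0,0,0,0,34],[-2.5,-31.6,-0.1,0,0,0,34],[-2.4,-31.6,0,0,0,0,34],[-2.4,-31.6,0,0,0,0,34],[-2.4,-31.6,0,0,0,0,34],[-2.5,-31.6,-0.1,-0.001,0,0,34],[0,-14.1,-30.7,-0.087,0,0,34],[0,-11.4,-31.8,-0.086,0,0,34],[0,-8.6,-32.7,-0.087,0,0,34],[0,-5.7,-33.3,-0.087,0,0,34]]]' --grip_force 30

```text
time_s: 1.6
ee_pos: [0.2213, -0.2414, 0.2203]
eef_rot: [1.476, 1.57, -0.961]
force: [0.3, -0.2, -0.1]
grip_width: 0.0337
```

play_rows --deltas '[[[0,-2.9,-33.6,-0.086,0,0,34],[0,0.1,-33.8,-0.087,0,0,34],[0.1,3,-33.6,-0.086,0,0,34],[0,5.9,-33.3,-0.087,0,0,34],[0,8.8,-32.6,-0.087,0,0,34],[0,-13.6,-29.3,-0.096,0,0,34],[0,-10.8,-30.4,-0.096,0,0,34],[0,-7.8,-31.4,-0.096,0,0,34],[0,-4.8,-31.9,-0.096,0,0,34],[0,-1.7,-32.3,-0.096,0,0,34]]]'

```text
time_s: 2.6
ee_pos: [0.3397, 0.0398, 0.2202]
eef_rot: [1.511, 1.57, -0.012]
force: [1.3, -0.1, 0.6]
grip_width: 0.0341
```

play_rows --deltas '[[[0,1.5,-32.2,-0.096,0,0,34],[0,4.5,-32,-0.096,0,0,34],[0,7.5,-31.4,-0.096,0,0,34],[0,10.6,-30.6,-0.096,0,0,34],[0,13.4,-29.4,-0.096,0,0,34],[9.1,24.3,-4.2,-0.068,-0.066,0.021,34],[9.3,24.4,-3.2,-0.067,-0.065,0.022,34],[9.8,24.4,-2.2,-0.068,-0.066,0.021,34],[10.1,24.2,-1.2,-0.067,-0.065,0.021,34],[10.6,24.1,-0.2,-0.068,-0.066,0.021,34]]]'

```text
time_s: 3.6
ee_pos: [0.4354, 0.2802, 0.1743]
eef_rot: [0.142, 1.225, -0.56]
force: [0.1, 0.0, -0.7]
grip_width: 0.0338
```

play_rows --deltas '[[[11.1,23.9,0.6,-0.067,-0.066,0.022,34],[11.7,23.5,1.6,-0.068,-0.065,0.021,34],[12.3,23.2,2.3,-0.067,-0.066,0.021,34],[12.9,22.7,3,-0.068,-0.065,0.022,34]]]'

```text
time_s: 4.0
ee_pos: [0.5112, 0.3437, 0.1379]
eef_rot: [-0.0, 0.958, -0.416]
force: [0.1, -0.2, 0.5]
grip_width: 0.0341
```

Run:
```python
from h import *
p,Rm=pose();o=ctrl.get_obs();print(p,np.degrees((toolR(-24,35,66).inv()*Rm).as_rotvec()).round(2),o['qpos'].round(3),o['time_s'],o['force'],o['grip_width'])
c=snap('wrist','w1.png',scale=1.5)
for n,q in [('bar',(.576,.3135,.08)),('A',(.6132,.2971,.08)),('B',(.539,.3298,.08)),('ax',(.5418,.2357,.084))]:
    u,v=proj(c,q,True);print(n,round(u*1.5),round(v*1.5))
```

```text
[0.51116472 0.34371183 0.13786036] [-0.17 -0.12  0.1 ] [ 0.767  0.422  1.645 -0.713  0.951  0.002] 4.0 [ 0.12931165 -0.22755806  0.52822824] 0.034117827749167606
bar 383 327
A 383 361
B 382 284
ax 251 331
```

View pics/w1.png

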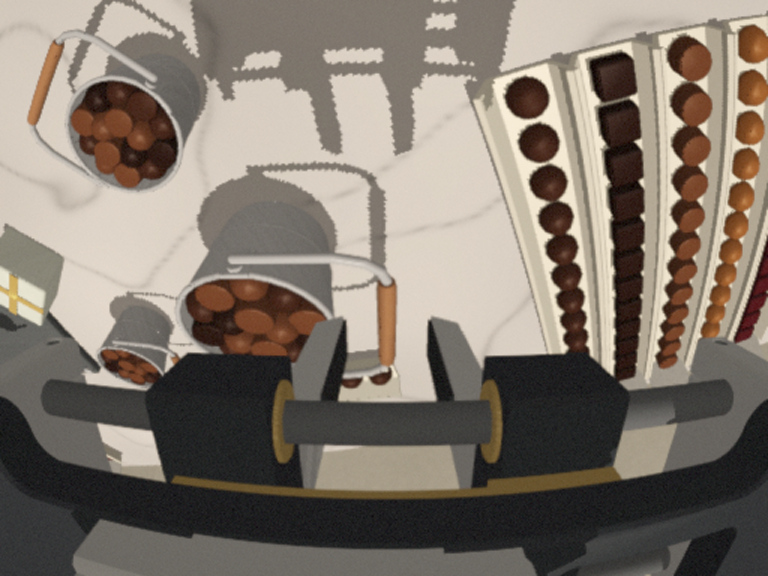

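play_rows --deltas '[[[15,0,0,0,0,0,34],[15,0,0,0,0,0,34],[15,0,0,0,0,0,34],[15,0,0,0,0,0,34],[15,0,0,0,0,0,34],[14,0,0,0,0,0,34],[0,0,0,0,0,0,34]]]'

```text
time_s: 4.75
ee_pos: [0.5573, 0.3208, 0.0632]
eef_rot: [-0.003, 0.962, -0.423]
force: [0.1, 0.9, -0.3]
grip_width: 0.0342
```

Run:
```python
from h import *
p,Rm=pose();o=ctrl.get_obs();print(p,o['time_s'],o['force'])
print('grasp pt',p-.019*Rm.as_matrix()[:,0])
c=snap('wrist','w2.png',scale=1.5)
snap('top','t3.png',(140,150,260,260),6)
```

```text
[0.55734571 0.32076156 0.06321978] 4.75 [ 0.12469378  0.93692359 -0.30574734]
grasp pt [0.54743071 0.32522187 0.07880177]
```

View pics/w2.png

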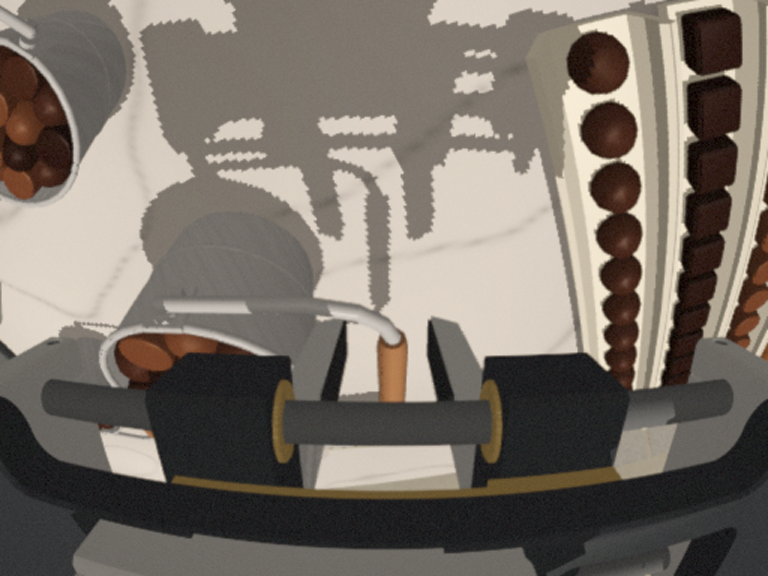

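View pics/t3.png

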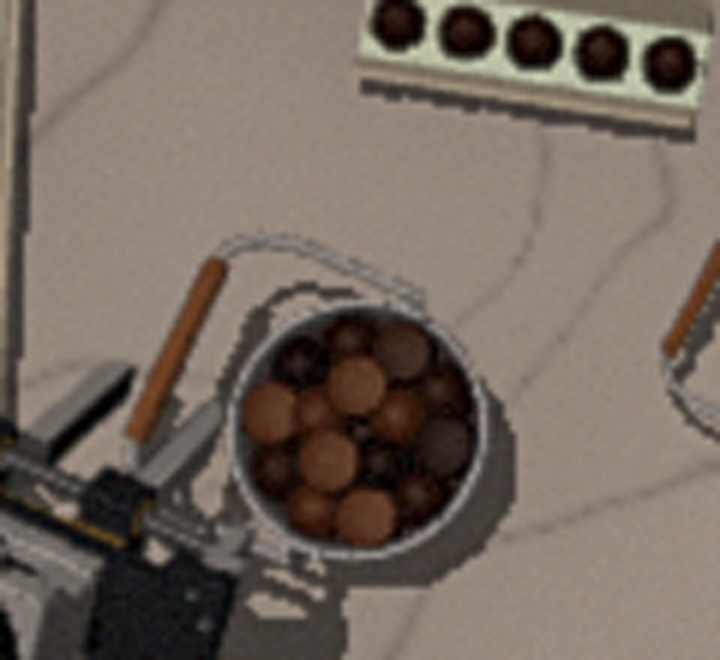

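play_rows --deltas '[[[0,0,0,0,0,0,20],[0,0,0,0,0,0,12],[0,0,0,0,0,0,4],[0,0,0,0,0,0,4],[0,0,0,0,0,0,4]]]' --grip_force 30

```text
time_s: 5.35
ee_pos: [0.5572, 0.3224, 0.0655]
eef_rot: [0.002, 0.96, -0.417]
force: [0.1, 2.8, 0.3]
grip_width: 0.0111
```

Run:
```python
from h import *
o=ctrl.get_obs();print(o['force'],o['grip_width'],o['ee_pos'])
# arc rows
tot=[];prev=np.zeros(3)
for i in range(1,21):
    th=1.57*i/20; d=85*np.array([-.819*np.sin(th),np.cos(th)-1,.574*np.sin(th)])
    s=np.round(d-prev,1);prev=prev+s; tot.append([*s,0,0,0,4])
show(tot)
```

```text
[0.11746416 2.75441243 0.25085259] 0.011085233930888163 [0.55715303 0.3223622  0.06549524]
[[[-5.5,-0.3,3.8,0,0,0,4],[-5.4,-0.7,3.8,0,0,0,4],[-5.3,-1.3,3.8,0,0,0,4],[-5.3,-1.9,3.7,0,0,0,4],[-5.1,-2.3,3.6,0,0,0,4],[-5,-2.8,3.4,0,0,0,4],[-4.8,-3.2,3.4,0,0,0,4],[-4.5,-3.7,3.2,0,0,0,4],[-4.3,-4.1,3,0,0,0,4],[-4,-4.6,2.8,0,0,0,4]]]
[[[-3.7,-4.9,2.6,0,0,0,4],[-3.4,-5.2,2.4,0,0,0,4],[-3,-5.6,2.1,0,0,0,4],[-2.7,-5.8,1.9,0,0,0,4],[-2.3,-6,1.6,0,0,0,4],[-1.9,-6.3,1.3,0,0,0,4],[-1.5,-6.4,1,0,0,0,4],[-1.1,-6.5,0.8,0,0,0,4],[-0.6,-6.7,0.4,0,0,0,4],[-0.2,-6.6,0.2,0,0,0,4]]]
```

play_rows --deltas '[[[-5.5,-0.3,3.8,0,0,0,4],[-5.4,-0.7,3.8,0,0,0,4],[-5.3,-1.3,3.8,0,0,0,4],[-5.3,-1.9,3.7,0,0,0,4],[-5.1,-2.3,3.6,0,0,0,4]]]'

```text
time_s: 5.85
ee_pos: [0.5545, 0.3159, 0.0986]
eef_rot: [0.001, 0.96, -0.418]
force: [0.0, 1.4, 1.0]
grip_width: 0.0113
```

play_rows --deltas '[[[-5,-2.8,3.4,0,0,0,4],[-4.8,-3.2,3.4,0,0,0,4],[-4.5,-3.7,3.2,0,0,0,4],[-4.3,-4.1,3,0,0,0,4],[-4,-4.6,2.8,0,0,0,4]]]'

```text
time_s: 6.35
ee_pos: [0.547, 0.2989, 0.1259]
eef_rot: [0.001, 0.96, -0.418]
force: [0.3, 2.8, 1.8]
grip_width: 0.0114
```

Run:
```python
from h import *
p,Rm=pose();o=ctrl.get_obs();print(o['force'],o['moment'],o['grip_width'],p,'grasp',p-.019*Rm.as_matrix()[:,0])
snap('top','t4.png',(140,150,260,260),5)
snap('scene','s4.png',(200,160,350,280),5)
```

```text
[0.25040933 2.79609657 1.82891279] [ 0.49797935 -0.12331166  0.35061844] 0.011356056586291189 [0.54697636 0.29892398 0.12590887] grasp [0.53701851 0.3033438  0.14147507]
```

View pics/s4.png

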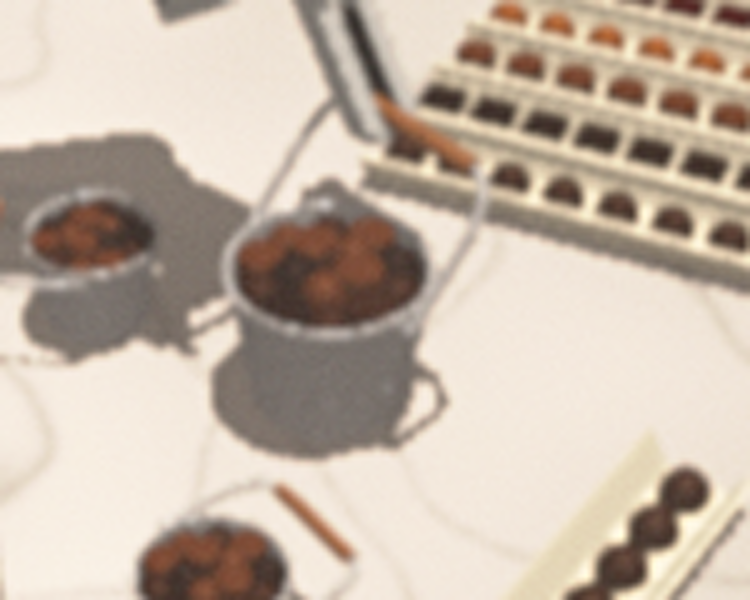

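View pics/t4.png

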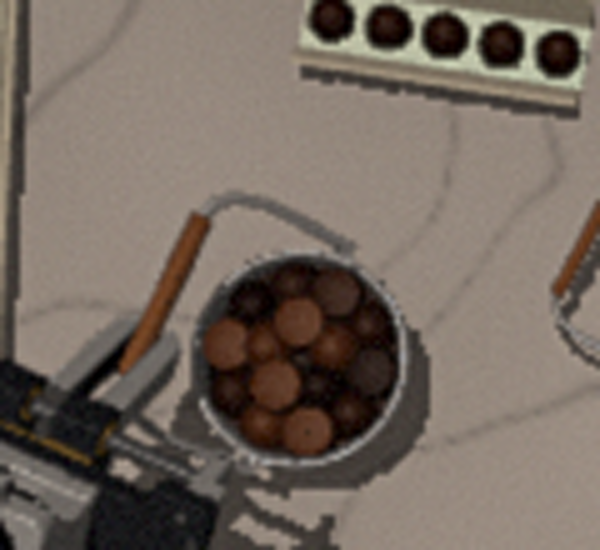

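play_rows --deltas '[[[-3.7,-4.9,2.6,0,0,0,4],[-3.4,-5.2,2.4,0,0,0,4],[-3,-5.6,2.1,0,0,0,4],[-2.7,-5.8,1.9,0,0,0,4],[-2.3,-6,1.6,0,0,0,4]]]'

```text
time_s: 6.95
ee_pos: [0.5357, 0.2734, 0.1441]
eef_rot: [0.0, 0.96, -0.419]
force: [1.4, 1.1, 3.2]
grip_width: 0.011
```

play_rows --deltas '[[[-1.9,-6.3,1.3,0,0,0,4],[-1.5,-6.4,1,0,0,0,4],[-1.1,-6.5,0.8,0,0,0,4],[-0.6,-6.7,0.4,0,0,0,4],[-0.2,-6.6,0.2,0,0,0,4],[0,0,0,0,0,0,4],[0,0,0,0,0,0,4],[0,0,0,0,0,0,4]]]' --grip_force 60

```text
time_s: 7.75
ee_pos: [0.5227, 0.2444, 0.1501]
eef_rot: [0.0, 0.96, -0.419]
force: [0.7, -1.2, 2.9]
grip_width: 0.0107
```

Run:
```python
from h import *
p,Rm=pose();o=ctrl.get_obs();print(o['force'],o['moment'],o['grip_width'],p,'grasp',p-.019*Rm.as_matrix()[:,0])
snap('top','t5.png',(140,150,260,260),5)
snap('scene','s5.png',(200,160,350,280),5)
```

```text
[ 0.69883483 -1.16760604  2.88669953] [-0.14493229 -0.33425418 -0.06553906] 0.010655730336316203 [0.52269681 0.24442842 0.15011591] grasp [0.51274677 0.2488542  0.16568541]
```

View pics/s5.png

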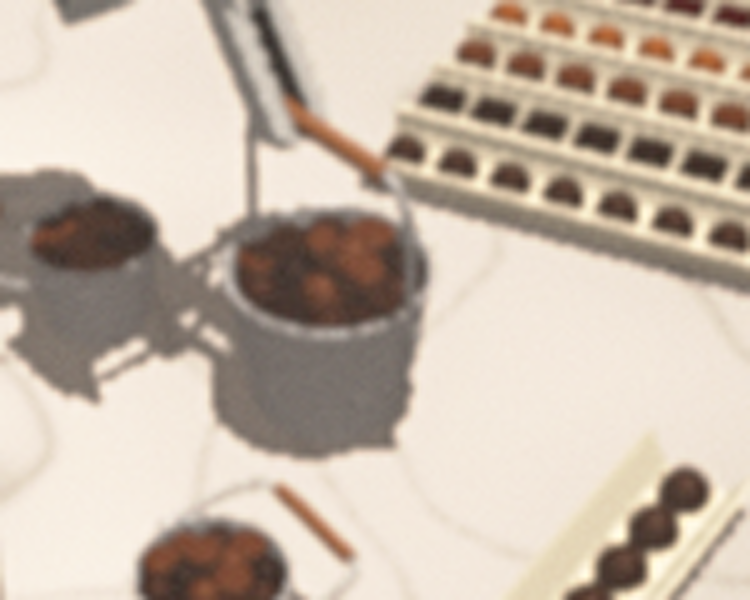

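View pics/t5.png

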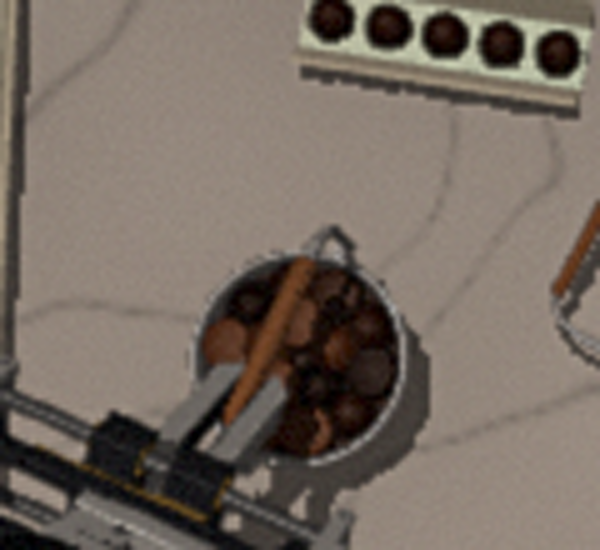

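play_rows --deltas '[[[-0.8,0,0.6,0,0,0,4],[-1.6,0,1.1,0,0,0,4],[-2.5,0,1.7,0,0,0,4],[-2.5,0,1.7,0,0,0,4],[-2.5,0,1.7,0,0,0,4],[-2.5,0,1.7,0,0,0,4],[-2.5,0,1.7,0,0,0,4],[-2.5,0,1.7,0,0,0,4],[-1.6,0,1.1,0,0,0,4],[-0.8,0,0.6,0,0,0,4]]]'

```text
time_s: 8.85
ee_pos: [0.5225, 0.2445, 0.1745]
eef_rot: [0.001, 0.96, -0.418]
force: [-0.7, 0.1, -4.8]
grip_width: 0.0105
```

Run:
```python
from h import *
p,Rm=pose();o=ctrl.get_obs();print(o['force'],o['moment'],o['grip_width'],p,'grasp',p-.019*Rm.as_matrix()[:,0])
snap('top','t6.png',(140,150,260,260),5)
snap('scene','s6.png',(200,150,350,270),5)
snap('wrist','w6.png',None,1.5)
```

```text
[-0.72523426  0.08832968 -4.79077509] [0.32927714 0.57437274 0.03687234] 0.010501284818905623 [0.52248252 0.24446283 0.17449183] grasp [0.51252722 0.24888451 0.19005913]
```

View pics/s6.png

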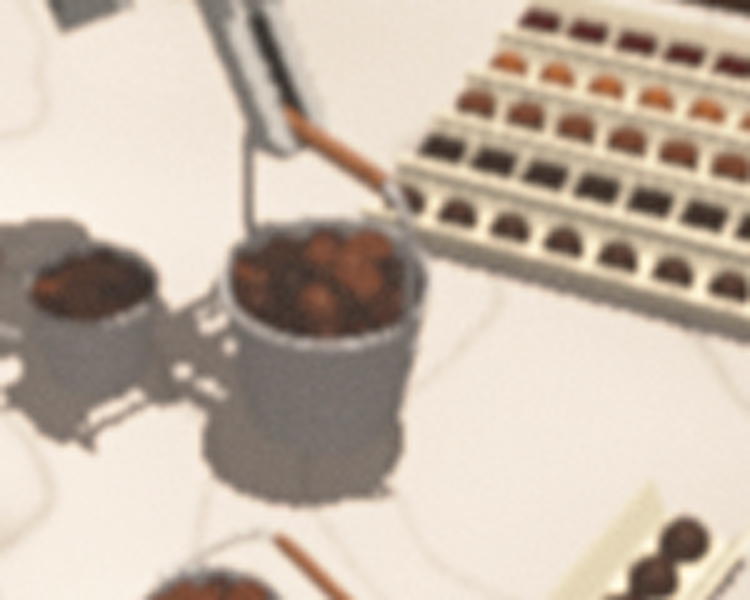

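View pics/w6.png

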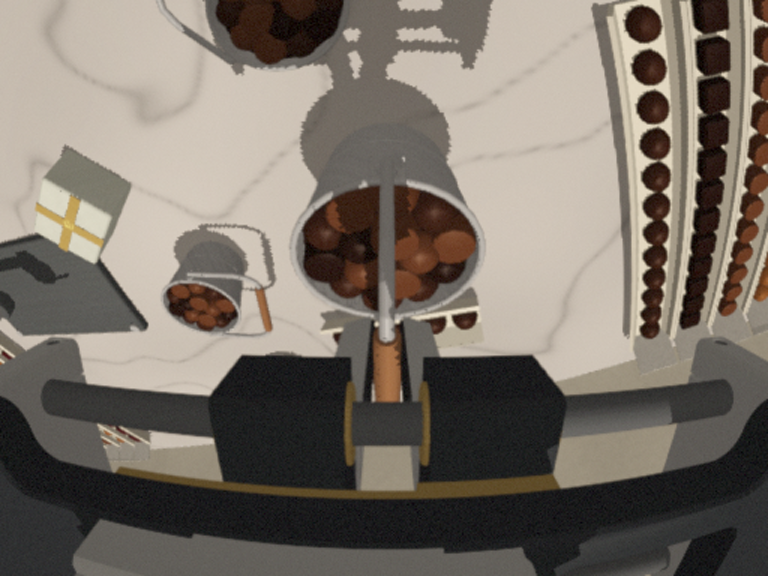

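```bash
cat >> h.py <<'E'
def prof(L,vmax,ramp):
    """per-row fractions: trapezoid velocity with ramp rows"""
    n=int(np.ceil(L/vmax))+ramp; w=np.minimum(np.minimum(np.arange(1,n+1),np.arange(n,0,-1))/(ramp+.0),1.); s=np.cumsum(w)/w.sum(); return s
def rowsf(p0,R0,p1,R1,fr,grip,dec=1):
    out=[];p=p0.copy();Rm=R0;rv=(R0.inv()*R1).as_rotvec()
    for f in fr:
        tp=p0+(p1-p0)*f;tR=R0*R.from_rotvec(rv*f)
        d=np.round(Rm.inv().apply(tp-p)*1000,dec);a=np.round((Rm.inv()*tR).as_rotvec(),3)
        p=p+Rm.apply(d/1000);Rm=Rm*R.from_rotvec(a); out.append([*(d+0.).tolist(),*(a+0.).tolist(),grip])
    return out,p,Rm
def tcp_for(mid,az,off=.031,lean=35):
    G=toolR(az,lean,az+90);h=np.array([np.cos(np.radians(az)),np.sin(np.radians(az)),0])
    return np.array(mid)-off*h+.019*G.as_matrix()[:,0],G
E
python3 - <<'E'
from h import *
p,Rm=pose()
q=p+[0,0,.130]
a,p,Rm=rowsf(p,Rm,q,Rm,prof(130,10,5),4); 
t,G=tcp_for([.5563,-.0367,.320],-17)
print(q,t)
b,p,Rm=rowsf(p,Rm,t,G,prof(275,16,7),4); show(a+b); print(len(a+b))
E
```

```text
[0.52243219 0.24440056 0.3042036 ] [ 0.53707632 -0.03082273  0.30443611]
[[[-1.5,0,1.1,0,0,0,4],[-3.1,0,2.1,0,0,0,4],[-4.5,0,3.2,0,0,0,4],[-6.1,0,4.2,0,0,0,4],[-7.6,0,5.4,0,0,0,4],[-7.6,0,5.3,0,0,0,4],[-7.6,0,5.3,0,0,0,4],[-7.7,0,5.3,0,0,0,4],[-7.6,0,5.4,0,0,0,4],[-7.6,0,5.3,0,0,0,4]]]
[[[-7.6,0,5.3,0,0,0,4],[-7.6,0,5.3,0,0,0,4],[-7.6,0,5.3,0,0,0,4],[-7.6,0,5.4,0,0,0,4],[-6.1,0,4.2,0,0,0,4],[-4.6,0,3.2,0,0,0,4],[-3,0,2.1,0,0,0,4],[-1.5,0,1.1,0,0,0,4],[0.5,-1.8,0.8,-0.001,0,0.001,4],[1.1,-3.7,1.5,-0.001,0,0.001,4]]]
[[[1.6,-5.6,2.3,-0.003,0,0.001,4],[2.1,-7.4,3.1,-0.003,0,0.002,4],[2.7,-9.3,3.8,-0.003,0,0.003,4],[3.1,-11.1,4.5,-0.005,0,0.003,4],[3.6,-13.1,5.2,-0.005,0,0.004,4],[3.6,-13,5.1,-0.005,0,0.003,4],[3.5,-13.2,5.1,-0.006,0,0.004,4],[3.5,-13.1,5,-0.005,0,0.004,4],[3.5,-13.2,4.9,-0.005,0,0.003,4],[3.3,-13.3,4.9,-0.005,0,0.004,4]]]
[[[3.4,-13.2,4.8,-0.006,0,0.004,4],[3.2,-13.4,4.7,-0.005,0,0.003,4],[3.3,-13.3,4.7,-0.005,0,0.004,4],[3.2,-13.4,4.5,-0.005,0,0.004,4],[3.1,-13.4,4.6,-0.006,0,0.003,4],[3.1,-13.5,4.4,-0.005,0,0.004,4],[3,-13.5,4.4,-0.005,0,0.004,4],[2.6,-11.6,3.7,-0.005,0,0.003,4],[2.1,-9.7,3,-0.004,0,0.002,4],[1.7,-7.7,2.4,-0.003,0,0.003,4]]]
[[[1.2,-5.8,1.7,-0.002,0,0.001,4],[0.8,-3.9,1.2,-0.001,0,0.001,4],[0.4,-2,0.6,-0.001,0,0.001,4]]]
43
```

play_rows --deltas '[[[-1.5,0,1.1,0,0,0,4],[-3.1,0,2.1,0,0,0,4],[-4.5,0,3.2,0,0,0,4],[-6.1,0,4.2,0,0,0,4],[-7.6,0,5.4,0,0,0,4],[-7.6,0,5.3,0,0,0,4],[-7.6,0,5.3,0,0,0,4],[-7.7,0,5.3,0,0,0,4],[-7.6,0,5.4,0,0,0,4],[-7.6,0,5.3,0,0,0,4]]]'

```text
time_s: 10.0
ee_pos: [0.5224, 0.2444, 0.2494]
eef_rot: [0.001, 0.96, -0.418]
force: [0.1, 0.9, -3.8]
grip_width: 0.0104
```

play_rows --deltas '[[[-7.6,0,5.3,0,0,0,4],[-7.6,0,5.3,0,0,0,4],[-7.6,0,5.3,0,0,0,4],[-7.6,0,5.4,0,0,0,4],[-6.1,0,4.2,0,0,0,4],[-4.6,0,3.2,0,0,0,4],[-3,0,2.1,0,0,0,4],[-1.5,0,1.1,0,0,0,4],[0.5,-1.8,0.8,-0.001,0,0.001,4],[1.1,-3.7,1.5,-0.001,0,0.001,4]]]'

```text
time_s: 11.0
ee_pos: [0.5227, 0.2381, 0.3038]
eef_rot: [0.0, 0.961, -0.415]
force: [-0.3, -0.7, -4.5]
grip_width: 0.0102
```

play_rows --deltas '[[[1.6,-5.6,2.3,-0.003,0,0.001,4],[2.1,-7.4,3.1,-0.003,0,0.002,4],[2.7,-9.3,3.8,-0.003,0,0.003,4],[3.1,-11.1,4.5,-0.005,0,0.003,4],[3.6,-13.1,5.2,-0.005,0,0.004,4],[3.6,-13,5.1,-0.005,0,0.003,4],[3.5,-13.2,5.1,-0.006,0,0.004,4],[3.5,-13.1,5,-0.005,0,0.004,4],[3.5,-13.2,4.9,-0.005,0,0.003,4],[3.3,-13.3,4.9,-0.005,0,0.004,4]]]'

```text
time_s: 12.0
ee_pos: [0.5292, 0.1125, 0.3045]
eef_rot: [0.0, 0.96, -0.361]
force: [0.4, -0.0, -4.1]
grip_width: 0.0102
```

play_rows --deltas '[[[3.4,-13.2,4.8,-0.006,0,0.004,4],[3.2,-13.4,4.7,-0.005,0,0.003,4],[3.3,-13.3,4.7,-0.005,0,0.004,4],[3.2,-13.4,4.5,-0.005,0,0.004,4],[3.1,-13.4,4.6,-0.006,0,0.003,4],[3.1,-13.5,4.4,-0.005,0,0.004,4],[3,-13.5,4.4,-0.005,0,0.004,4],[2.6,-11.6,3.7,-0.005,0,0.003,4],[2.1,-9.7,3,-0.004,0,0.002,4],[1.7,-7.7,2.4,-0.003,0,0.003,4]]]'

```text
time_s: 13.0
ee_pos: [0.536, -0.0199, 0.3045]
eef_rot: [-0.001, 0.96, -0.303]
force: [0.0, -0.4, -4.5]
grip_width: 0.0107
```

play_rows --deltas '[[[1.2,-5.8,1.7,-0.002,0,0.001,4],[0.8,-3.9,1.2,-0.001,0,0.001,4],[0.4,-2,0.6,-0.001,0,0.001,4],[0,0,0,0,0,0,4],[0,0,0,0,0,0,4]]]'

```text
time_s: 13.5
ee_pos: [0.5371, -0.0307, 0.3045]
eef_rot: [0.0, 0.96, -0.296]
force: [-0.1, -0.2, -4.6]
grip_width: 0.0105
```

Run:
```python
from h import *
p,Rm=pose();o=ctrl.get_obs();print(o['time_s'],o['force'],o['moment'],o['grip_width'],p,'grasp',p-.019*Rm.as_matrix()[:,0],np.degrees((toolR(-17,35,73).inv()*Rm).as_rotvec()).round(2))
snap('top','t7.png',None,1.5)
snap('scene','s7.png',None,1.5)
snap('wrist','w7.png',None,1.5)
```

```text
13.5 [-0.06509543 -0.22205704 -4.56713958] [ 0.27174219  0.62055044 -0.00694791] 0.010517786934522832 [ 0.5370697  -0.03065394  0.30446001] grasp [ 0.52665317 -0.02747582  0.32002906] [-0.01  0.03  0.02]
```

View pics/s7.png

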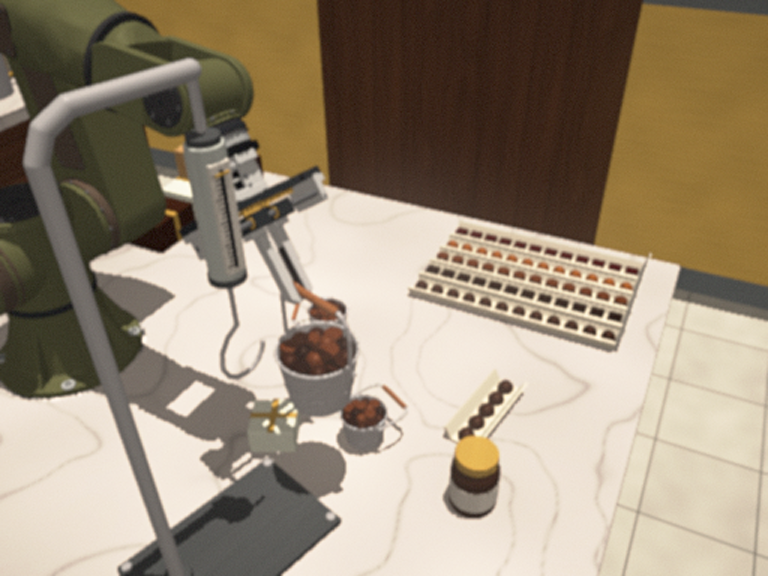

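View pics/w7.png

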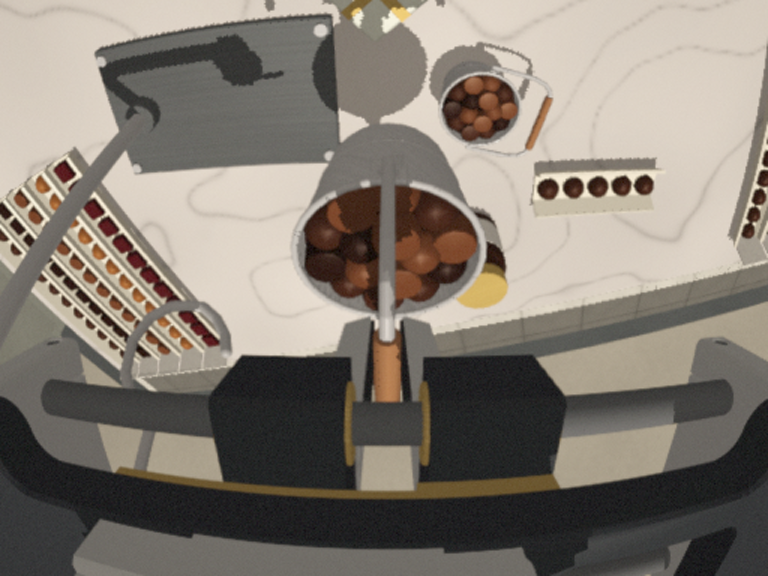

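View pics/t7.png

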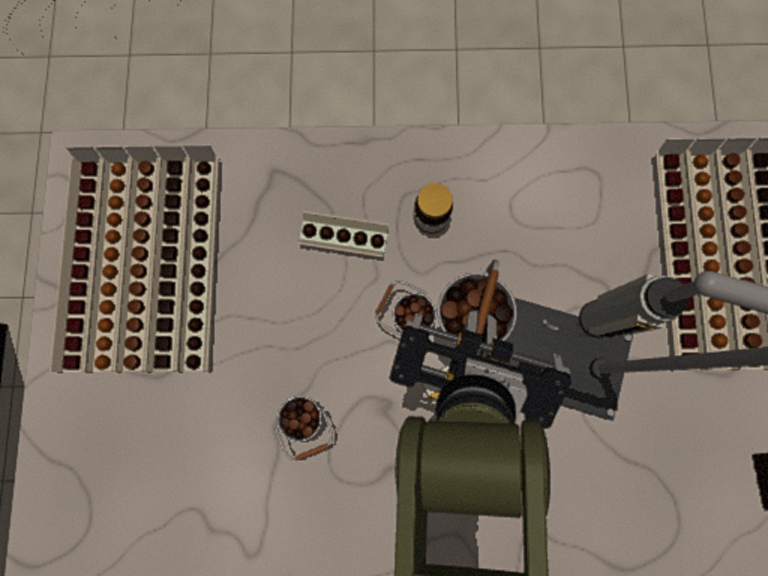

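Run:
```python
from h import *
snap('wrist','w8.png',(60,180,180,330),5)
snap('scene','s8.png',(120,170,250,280),6)
snap('top','t8.png',(280,160,400,250),6)
```

```text
(no output)
```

View pics/w8.png

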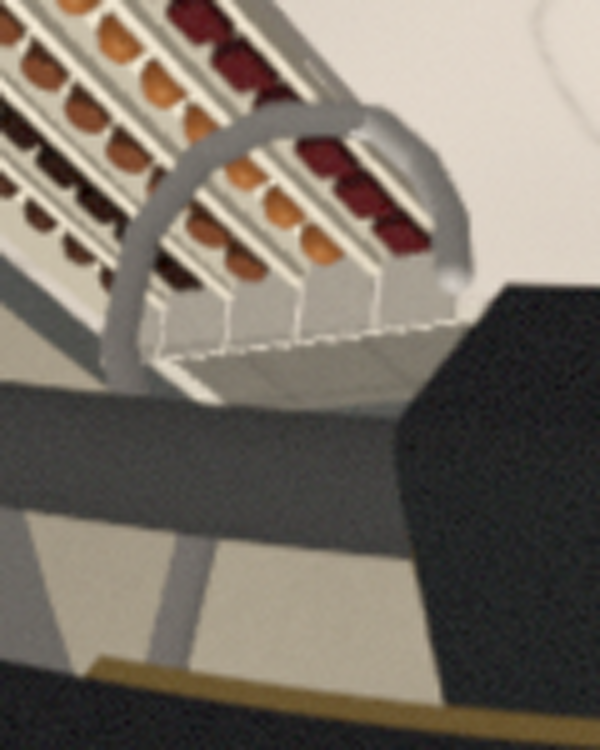

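View pics/s8.png

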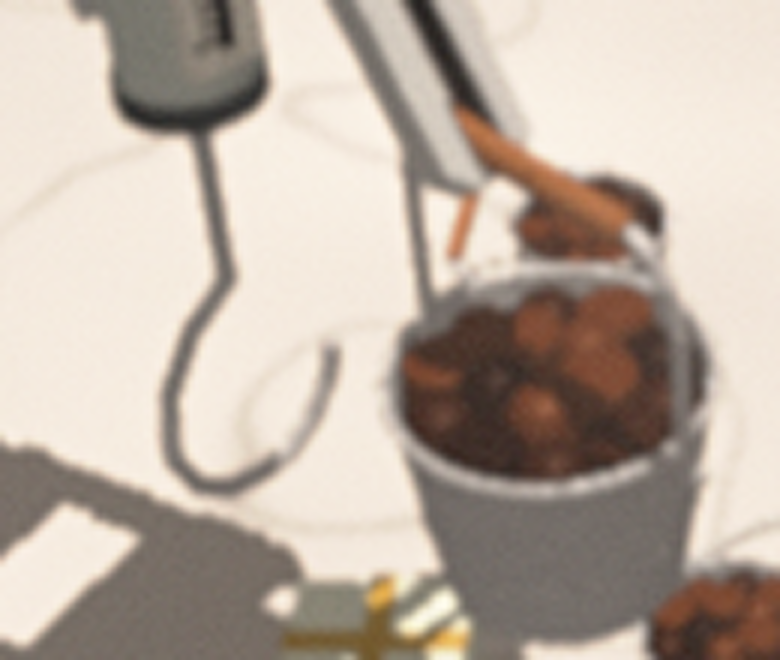

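View pics/t8.png

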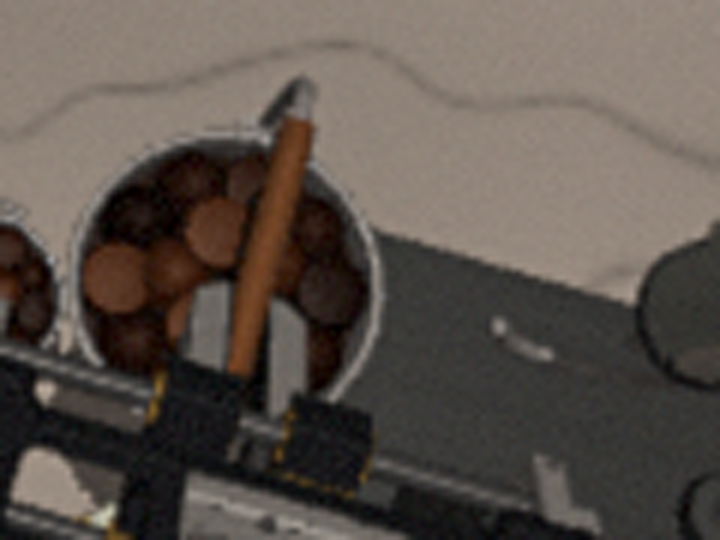

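Run:
```python
from h import *
T=viewer.camera('top');S=viewer.camera('scene');W=viewer.camera('wrist')
f=lambda x,y,s,ox,oy:((x+.5)/s-.5+ox,(y+.5)/s-.5+oy)
s8=lambda x,y:f(x,y,6,120,170);t8=lambda x,y:f(x,y,6,280,160);w8=lambda x,y:f(x,y,5,60,180)
rt,rs,rw=ray(T,*t8(499,326)),ray(S,*s8(333,350)),ray(W,*w8(458,282),True)
print('tip3',tri([rt,rs,rw]));print('tip sw',tri([rs,rw]),'st',tri([rt,rs]))
e,er=tri([ray(T,*t8(300,120)),ray(S,*s8(630,228))]);print('bar far end',e,er)
p,Rm=pose();g=p-.019*Rm.as_matrix()[:,0];d=e-g;print('grasp',g,'d',d,np.linalg.norm(d),'tilt deg',np.degrees(np.arctan2(d[2],np.hypot(d[0],d[1]))),'az',np.degrees(np.arctan2(d[1],d[0])))
n=np.array([np.cos(np.radians(-17)),np.sin(np.radians(-17)),0])
ex=np.array([-.2924,-.9563,0]);ey=np.array([.9563,-.2924,0])
# plane of the hook: intersect rays with plane y=0 of stand for several origins
for o in ([.5245,-.1425,0],):
    o=np.array(o)
    for nm,(c,q,fs) in {'tipS':(S,s8(333,350),0),'tipW':(W,w8(458,282),1),'tipT':(T,t8(499,326),0),'bendS':(S,s8(230,275),0),'botS':(S,s8(215,488),0),'backS':(S,s8(170,400),0),'topW':(W,w8(300,118),1),'backW':(W,w8(118,360),1),'shankS':(S,s8(203,150),0),'shankW':(W,w8(182,600),1)}.items():
        a,dd=ray(c,*q,fs); t=(o-a)@ey/(dd@ey); P=a+t*dd; print(nm,'x',round((P-o)@ex*1000,1),'z',round(P[2]*1000,1))
```

```text
tip3 (array([ 0.5342157 , -0.11210838,  0.30025967]), [np.float64(0.001492979425990457), np.float64(0.0006171487875685328), np.float64(0.0014185835817761806)])
tip sw (array([ 0.5353104 , -0.11222101,  0.30025092]), [np.float64(0.0006889338525328324), np.float64(0.0006889338525329254)]) st (array([ 0.53356159, -0.11242428,  0.29941988]), [np.float64(0.000795503985350736), np.float64(0.000795503985350759)])
bar far end [ 0.59664003 -0.04844224  0.31974668] [np.float64(0.0009842062780106532), np.float64(0.0009842062780104643)]
grasp [ 0.52667785 -0.02757321  0.32004734] d [ 0.06996218 -0.02086903 -0.00030066] 0.07300899608307779 tilt deg -0.2359545398382794 az -16.609321423254904
tipS x -32.3 z 299.0
tipW x -33.5 z 301.5
tipT x -30.0 z 296.2
bendS x -3.4 z 343.9
botS x 13.6 z 276.6
backS x 21.9 z 315.2
topW x 2.3 z 270.9
backW x 20.5 z 318.8
shankS x -2.1 z 386.8
shankW x -2.5 z 355.4
```

play_rows --deltas '[[[0,-2,0,0,0,0,4],[0,-4,0,0,0,0,4],[0,-6,0,0,0,0,4],[0,-8,0,0,0,0,4],[0,-8,0,0,0,0,4],[0,-8,0,0,0,0,4],[0,-8,0,0,0,0,4],[0,-8,0,0,0,0,4],[0,-6,0,0,0,0,4],[0,-5,0,0,0,0,4]]]'

```text
time_s: 14.95
ee_pos: [0.5185, -0.0917, 0.3045]
eef_rot: [0.0, 0.96, -0.297]
force: [0.6, -0.3, -3.7]
grip_width: 0.0103
```

play_rows --deltas '[[[0,-5,0,0,0,0,4],[0,-5,0,0,0,0,4],[0,-5,0,0,0,0,4],[0,-4,0,0,0,0,4],[0,-2,0,0,0,0,4],[0,-1,0,0,0,0,4],[0,0,0,0,0,0,4]]]'

```text
time_s: 15.65
ee_pos: [0.5122, -0.1122, 0.3044]
eef_rot: [0.0, 0.96, -0.296]
force: [-1.0, -0.8, -3.8]
grip_width: 0.0105
```

Run:
```python
from h import *
p,Rm=pose();o=ctrl.get_obs();g=p-.019*Rm.as_matrix()[:,0];print(o['time_s'],o['force'],o['moment'],p,'mid',g+.031*np.array([.9563,-.2924,0]))
snap('wrist','w9.png',None,1.5)
snap('scene','s9.png',(100,150,250,270),5)
snap('top','t9.png',(280,160,400,250),5)
```

```text
15.65 [-0.96014518 -0.82434079 -3.75107746] [0.31906108 0.70913157 0.01718756] [ 0.51222662 -0.11215819  0.30444716] mid [ 0.53145574 -0.11804247  0.32001604]
```

View pics/w9.png

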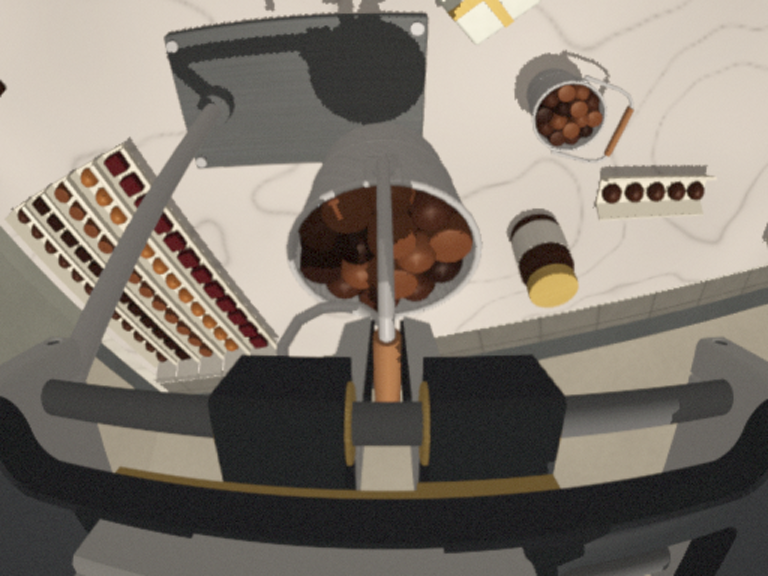

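View pics/s9.png

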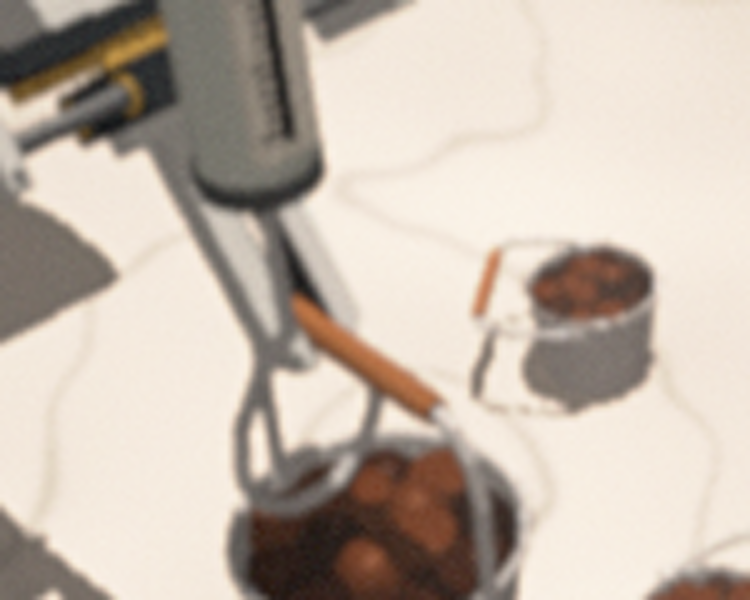

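View pics/t9.png

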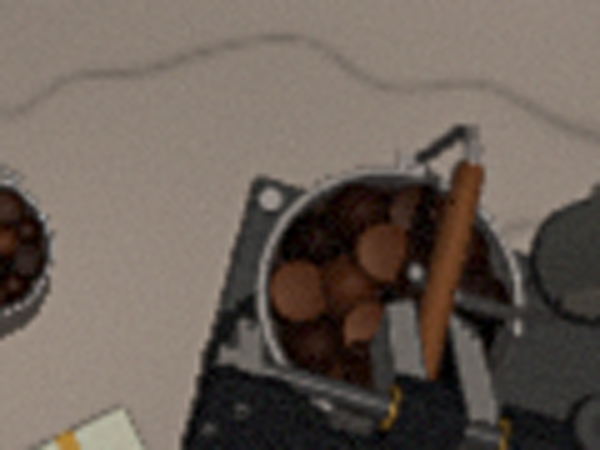

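play_rows --deltas '[[[0,-2,0,0,0,0,4],[0,-4,0,0,0,0,4],[0,-5,0,0,0,0,4],[0,-5,0,0,0,0,4],[0,-4,0,0,0,0,4],[0,-2,0,0,0,0,4],[0,-1,0,0,0,0,4],[0,0,0,0,0,0,4],[0,0,0,0,0,0,4]]]'

```text
time_s: 16.7
ee_pos: [0.5055, -0.134, 0.3044]
eef_rot: [0.001, 0.96, -0.296]
force: [0.0, -0.5, -3.6]
grip_width: 0.0104
```

Run:
```python
from h import *
p,Rm=pose();o=ctrl.get_obs();g=p-.019*Rm.as_matrix()[:,0];print(o['time_s'],o['force'],o['moment'],p,'mid',g+.031*np.array([.9563,-.2924,0]))
snap('scene','s10.png',(100,140,250,260),5)
F=[]
for i in range(4): snap('top','t10.png',(280,160,400,250),5);F.append(ctrl.get_obs()['force'])
print(np.round(F,2))
```

```text
16.7 [ 0.02685055 -0.48311717 -3.58091801] [0.29832025 0.66069168 0.03804165] [ 0.50552109 -0.13404046  0.30441198] mid [ 0.52475045 -0.13992674  0.31998143]
[[ 0.49  0.32 -3.47]
 [-0.26  0.6  -3.42]
 [ 0.38  0.9  -5.09]
 [-0.75  0.17 -3.67]]
```

View pics/s10.png

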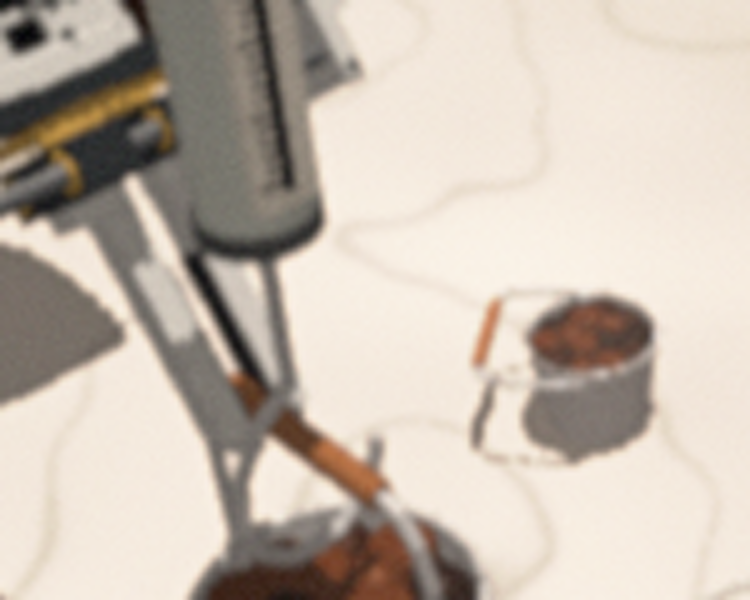

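View pics/t10.png

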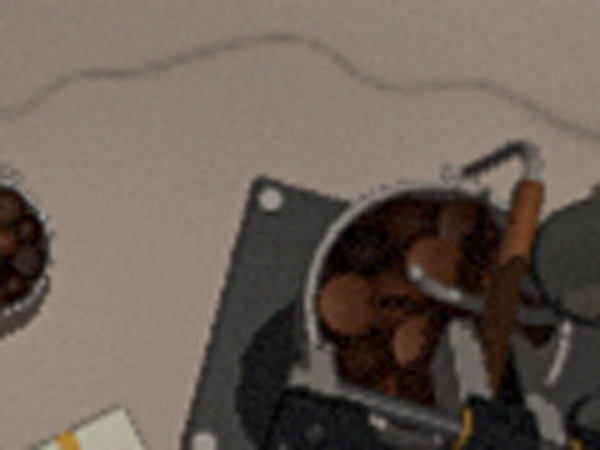

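play_rows --deltas '[[[1.6,0,-1.1,0,0,0,4],[3.3,0,-2.3,0,0,0,4],[3.3,0,-2.3,0,0,0,4],[3.3,0,-2.3,0,0,0,4],[3.3,0,-2.3,0,0,0,4],[3.3,0,-2.3,0,0,0,4],[3.3,0,-2.3,0,0,0,4],[2.5,0,-1.7,0,0,0,4],[1.6,0,-1.1,0,0,0,4],[1.6,0,-1.1,0,0,0,4]]]'

```text
time_s: 17.95
ee_pos: [0.5057, -0.1341, 0.2714]
eef_rot: [0.0, 0.96, -0.296]
force: [-0.2, -0.4, -5.1]
grip_width: 0.0103
```

Run:
```python
from h import *
p,Rm=pose();o=ctrl.get_obs();g=p-.019*Rm.as_matrix()[:,0];print(o['time_s'],o['force'],o['moment'],p,'mid',g+.031*np.array([.9563,-.2924,0]))
snap('scene','s11.png',(100,140,250,260),5)
F=[]
for i in range(4): snap('top','t11.png',(280,160,400,250),5);q=ctrl.get_obs();F.append([*q['force'],*q['moment']])
print(np.round(F,2))
```

```text
17.95 [-0.22686727 -0.38203735 -5.07570352] [0.26407481 0.61391324 0.005964  ] [ 0.50568278 -0.1341372   0.27136982] mid [ 0.52490969 -0.14002207  0.28693734]
[[ 0.78 -0.14 -4.84  0.26  0.59  0.01]
 [-0.8   0.14 -4.1   0.25  0.6   0.03]
 [ 0.47  0.72 -4.5   0.29  0.64 -0.03]
 [ 0.75 -0.82 -3.87  0.27  0.59  0.05]]
```

View pics/s11.png

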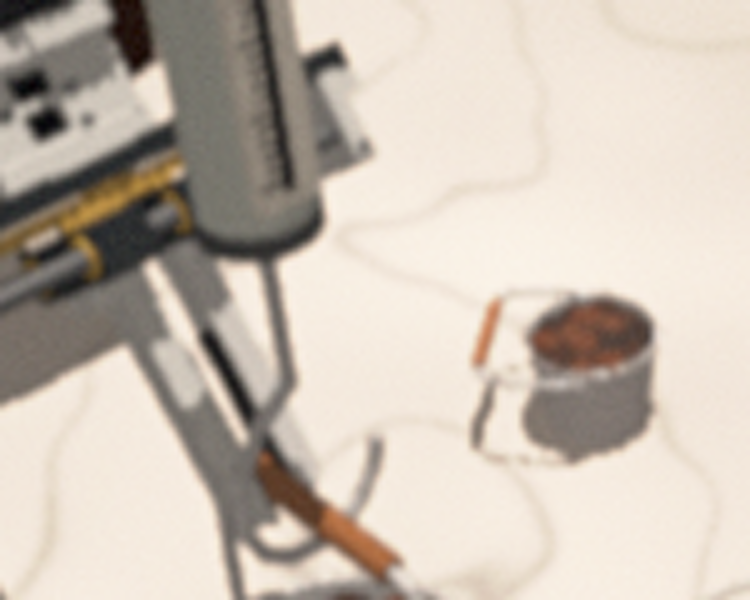

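View pics/t11.png

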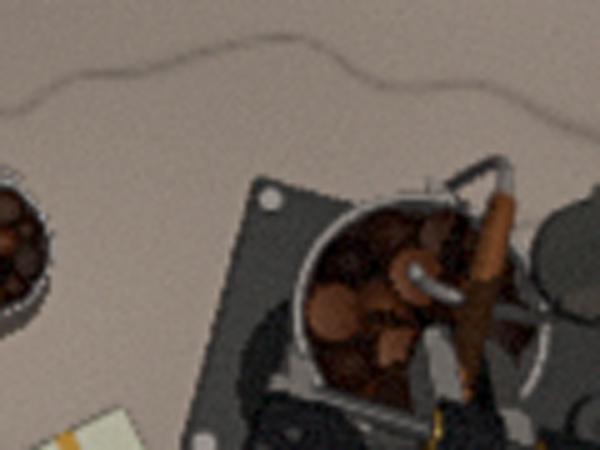

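play_rows --deltas '[[[1.6,0,-1.1,0,0,0,4],[1.7,0,-1.2,0,0,0,4],[1.6,0,-1.1,0,0,0,4],[1.7,0,-1.2,0,0,0,4],[1.6,0,-1.1,0,0,0,4],[1.7,0,-1.2,0,0,0,4],[1.6,0,-1.1,0,0,0,4],[1.7,0,-1.2,0,0,0,4],[1.6,0,-1.1,0,0,0,4],[1.7,0,-1.2,0,0,0,4]]]'

```text
time_s: 19.2
ee_pos: [0.5057, -0.1341, 0.2513]
eef_rot: [0.0, 0.96, -0.296]
force: [-1.3, -0.5, -2.5]
grip_width: 0.0105
```

```bash
cat > look.py <<'E'
from h import *
import sys
n=sys.argv[1]
p,Rm=pose();o=ctrl.get_obs();g=p-.019*Rm.as_matrix()[:,0];print(o['time_s'],o['force'].round(2),o['moment'].round(3),o['grip_width'],'mid',(g+.031*np.array([.9563,-.2924,0])).round(4))
F=[]
snap('scene','s%s.png'%n,(100,140,250,260),5);q=ctrl.get_obs();F.append([*q['force'],*q['moment']])
for i in range(3): snap('top','t%s.png'%n,(280,160,400,250),5);q=ctrl.get_obs();F.append([*q['force'],*q['moment']])
print(np.round(np.mean(F,0),3),np.round(np.array(F)[:,2],2))
E
python3 look.py 12
```

```text
19.2 [-1.32 -0.53 -2.46] [ 0.219  0.587 -0.039] 0.010460406758119092 mid [ 0.5249 -0.14    0.2669]
[-4.060e-01  1.260e-01 -2.455e+00  2.460e-01  5.400e-01  2.000e-03] [-3.25 -2.08 -1.78 -2.71]
```

View pics/s12.png

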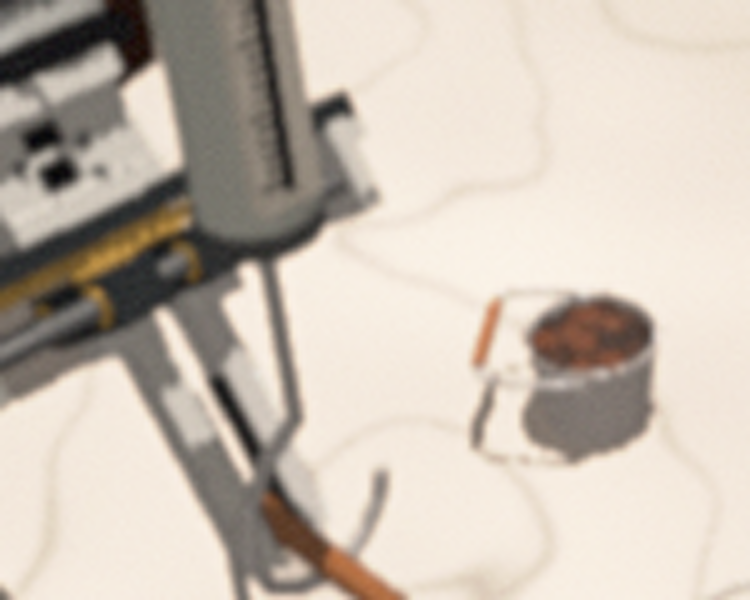

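play_rows --deltas '[[[1.6,0,-1.1,0,0,0,4],[1.7,0,-1.2,0,0,0,4],[1.6,0,-1.1,0,0,0,4],[1.7,0,-1.2,0,0,0,4],[1.6,0,-1.1,0,0,0,4],[1.7,0,-1.2,0,0,0,4],[1.6,0,-1.1,0,0,0,4],[0,0,0,0,0,0,4]]]'

```text
time_s: 20.2
ee_pos: [0.5057, -0.1341, 0.2372]
eef_rot: [0.0, 0.96, -0.296]
force: [-1.5, -0.7, -1.5]
grip_width: 0.0105
```

```bash
python3 look.py 13
python3 - <<'E'
from h import *
snap('scene','s13b.png',(90,130,240,270),5)
E
```

```text
20.2 [-1.47 -0.73 -1.46] [ 0.166  0.371 -0.051] 0.010507792886678751 mid [ 0.5249 -0.14    0.2527]
[-0.918  0.395 -1.177  0.16   0.359  0.019] [-0.42 -1.37 -1.59 -1.32]
```

View pics/s13b.png

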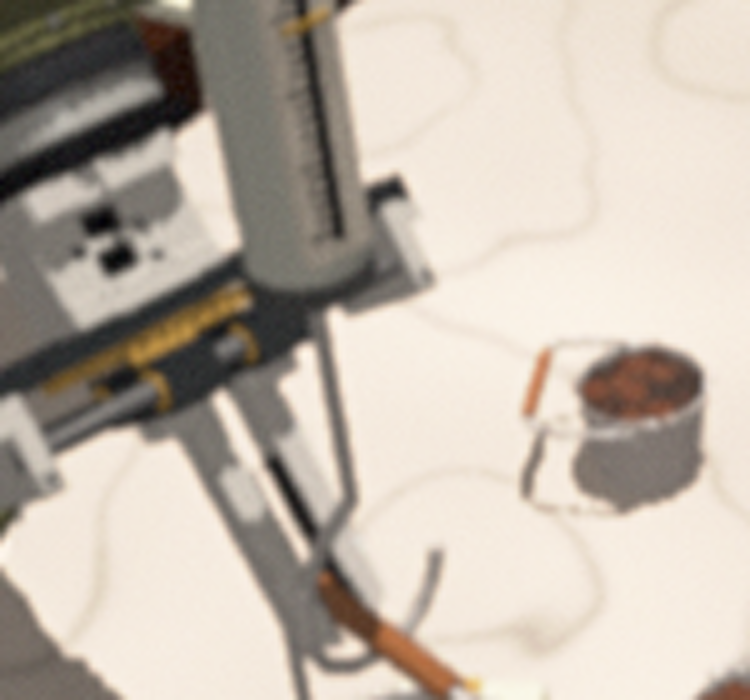

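View pics/t13.png

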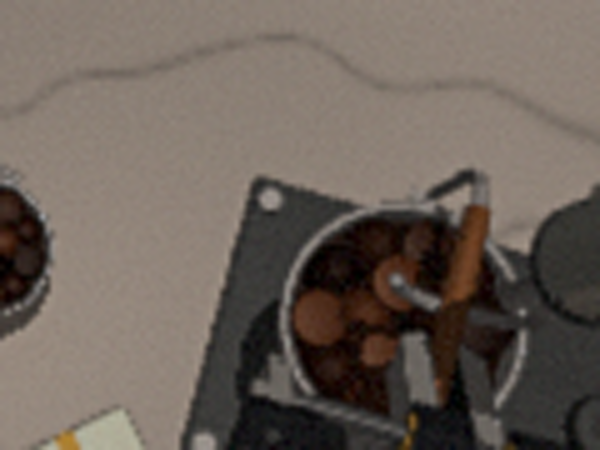

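play_rows --deltas '[[[1.2,0,-0.9,0,0,0,4],[1.2,0,-0.9,0,0,0,4],[1.2,0,-0.9,0,0,0,4],[1.2,0,-0.9,0,0,0,4],[1.2,0,-0.9,0,0,0,4],[1.2,0,-0.9,0,0,0,4],[0,0,0,0,0,0,4],[0,0,0,0,0,0,4]]]'

```text
time_s: 21.25
ee_pos: [0.5055, -0.1341, 0.2284]
eef_rot: [0.001, 0.96, -0.296]
force: [1.2, -1.0, -0.1]
grip_width: 0.0104
```

```bash
python3 look.py 14;python3 look.py 14
```

```text
21.25 [ 1.23 -1.03 -0.06] [-0.024 -0.107  0.063] 0.010421792098451609 mid [ 0.5247 -0.14    0.244 ]
[ 1.718 -0.63  -0.02   0.008 -0.147  0.005] [ 0.   -0.03  0.13 -0.18]
21.45 [ 2.   -0.44 -0.18] [-0.019 -0.157 -0.02 ] 0.010495390106272585 mid [ 0.5247 -0.1399  0.2441]
[ 2.433 -0.393 -0.616  0.033 -0.192  0.04 ] [-1.06 -0.63 -0.32 -0.45]
```

Run:
```python
from h import *
snap('scene','s15.png',(60,90,250,290),4)
snap('wrist','w15.png',None,1.5)
F=[]
for i in range(4):
    viewer.camera('top');q=ctrl.get_obs();F.append([*q['force'],*q['moment']])
print(np.mean(F,0).round(2),q['ee_pos'],q['tau'].round(2))
```

```text
[ 2.53 -0.69  0.14  0.01 -0.27  0.03] [ 0.50546624 -0.13406736  0.22841528] [-1.000e-02 -2.982e+01 -3.431e+01  1.000e-02 -9.400e-01 -1.000e-02]
```

View pics/s15.png

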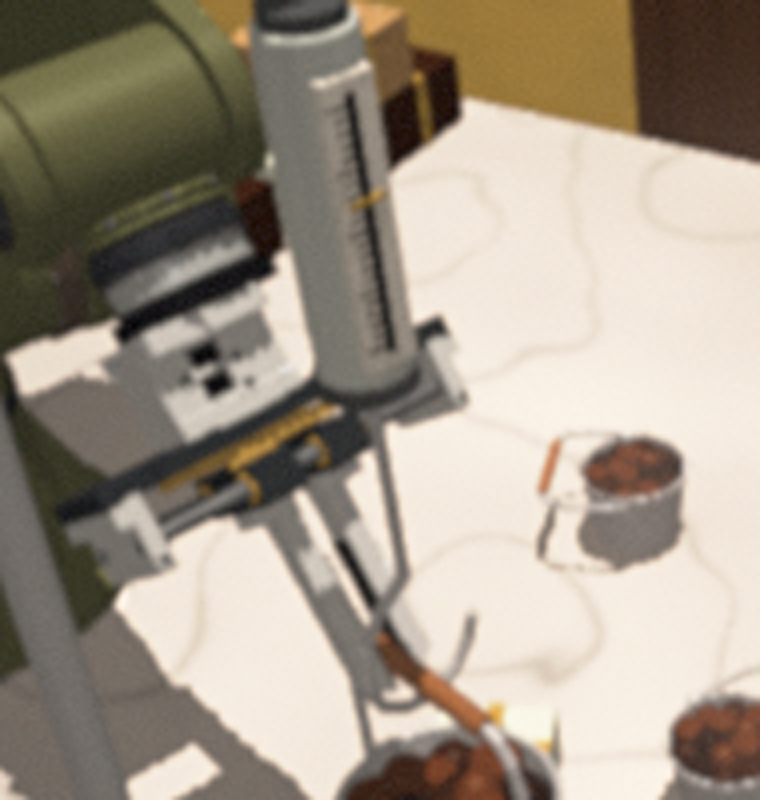

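View pics/w15.png

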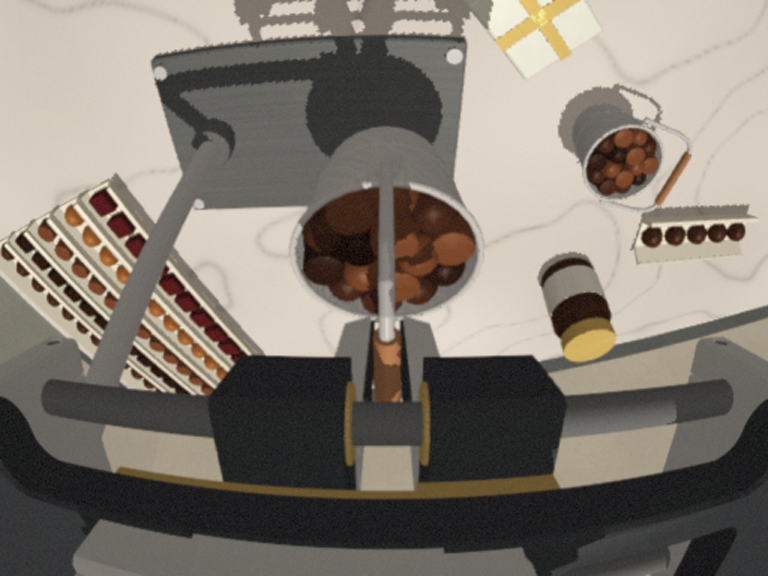

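View pics/t14.png

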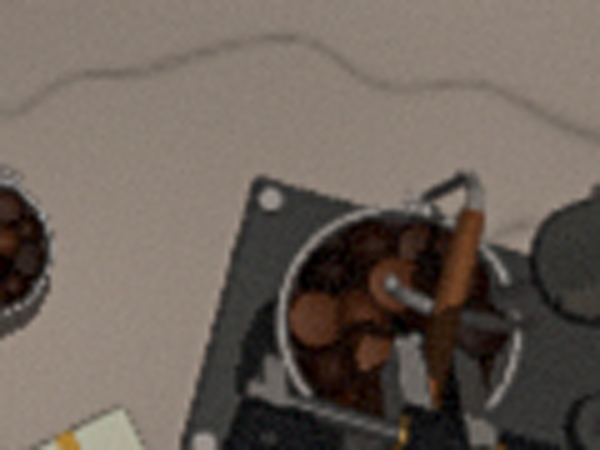

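play_rows --deltas '[[[0.8,0,-0.4,0,0,0,4],[0.6,0,-0.3,0,0,0,4],[0,0,0,0,0,0,4],[0,0,0,0,0,0,4]]]'

```text
time_s: 22.35
ee_pos: [0.5056, -0.1341, 0.2267]
eef_rot: [0.0, 0.961, -0.296]
force: [0.5, -0.3, -0.6]
grip_width: 0.0104
```

```bash
python3 look.py 16;python3 look.py 16
```

```text
22.35 [ 0.54 -0.3  -0.55] [ 0.086 -0.012  0.019] 0.010376945583576871 mid [ 0.5248 -0.14    0.2422]
[ 1.039 -0.734 -0.097  0.108  0.012  0.005] [-0.39 -0.42 -0.22  0.64]
22.55 [ 1.23 -0.78  0.64] [0.121 0.001 0.063] 0.010123518831279928 mid [ 0.5248 -0.14    0.2423]
[ 0.631 -0.058 -0.229  0.112  0.043  0.019] [-1.29 -0.61  0.09  0.89]
```

play_rows --deltas '[[[0,0,0,0,0,0,4],[0,0,0,0,0,0,4],[0,0,0,0,0,0,4]]]' --grip_force 15

```text
time_s: 23.05
ee_pos: [0.5056, -0.134, 0.2268]
eef_rot: [0.001, 0.961, -0.296]
force: [1.0, 1.8, 0.4]
grip_width: 0.0113
```

play_rows --deltas '[[[0,0,0,0,0,0,4],[0,0,0,0,0,0,4],[0,0,0,0,0,0,4],[0,0,0,0,0,0,4],[0,0,0,0,0,0,4]]]' --grip_force 3

```text
time_s: 23.55
ee_pos: [0.5056, -0.1341, 0.2268]
eef_rot: [0.001, 0.96, -0.296]
force: [0.7, 2.0, -0.6]
grip_width: 0.012
```

```bash
python3 look.py 17;python3 look.py 17
```

```text
23.55 [ 0.71  1.95 -0.55] [0.327 0.122 0.155] 0.011952578053283699 mid [ 0.5249 -0.14    0.2424]
[ 0.182  1.175 -0.362  0.318  0.097  0.211] [-0.57 -0.37 -0.79  0.28]
23.75 [0.67 0.93 0.28] [0.36  0.119 0.153] 0.011898501191907126 mid [ 0.5249 -0.14    0.2424]
[0.47  1.539 0.221 0.348 0.066 0.176] [0.33 0.03 0.23 0.3 ]
```

play_rows --deltas '[[[0,0.5,0,0,0,0,4],[0,0.5,0,0,0,0,4],[0,0,0,0,0,0,4],[0,0,0,0,0,0,4]]]'

```text
time_s: 24.35
ee_pos: [0.5059, -0.1332, 0.2268]
eef_rot: [0.0, 0.96, -0.297]
force: [-2.2, -1.2, -0.2]
grip_width: 0.0117
```

```bash
python3 look.py 18;python3 look.py 18
```

```text
24.35 [-2.21 -1.21 -0.24] [-0.045  0.345 -0.189] 0.011678166994409687 mid [ 0.5251 -0.1391  0.2424]
[-1.394 -0.968 -0.327 -0.06   0.343 -0.213] [-1.39  0.    0.52 -0.44]
24.55 [-1.04 -1.24 -0.44] [-0.035  0.341 -0.155] 0.011957815965903054 mid [ 0.5251 -0.1391  0.2423]
[-1.746 -1.499  0.152 -0.087  0.342 -0.229] [ 0.3  -0.46  0.66  0.11]
```

View pics/s18.png

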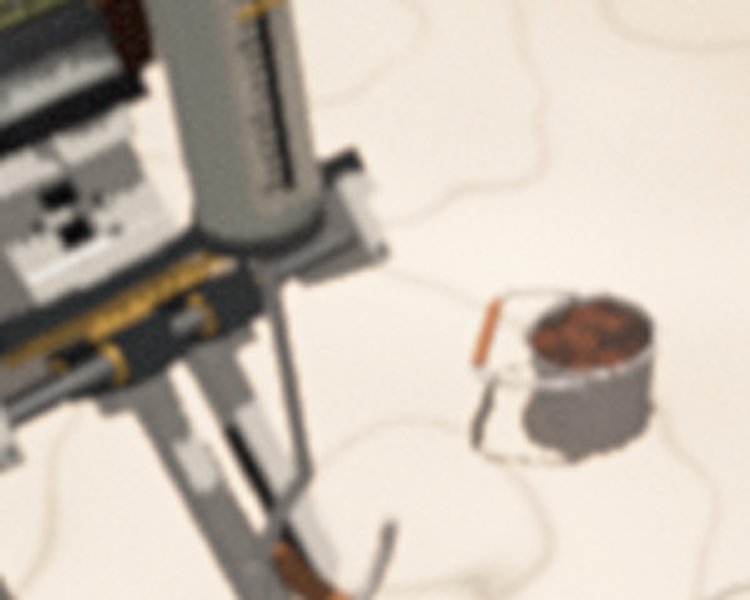

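play_rows --deltas '[[[0,-0.4,-0.1,0,0,0,4],[0,0,0,0,0,0,4],[0,0,0,0,0,0,12.5],[0,0,0,0,0,0,13.5],[0,0,0,0,0,0,14.5],[0,0,0,0,0,0,16],[0,0,0,0,0,0,18],[0,0,0,0,0,0,20],[0,0,0,0,0,0,24],[0,0,0,0,0,0,28]]]'

```text
time_s: 25.75
ee_pos: [0.5058, -0.1335, 0.2268]
eef_rot: [0.001, 0.96, -0.296]
force: [0.0, -0.2, 0.3]
grip_width: 0.0273
```

```bash
python3 look.py 19
python3 - <<'E'
from h import *
snap('scene','s19b.png',(60,90,250,290),4)
snap('wrist','w19.png',None,1.5)
E
```

```text
25.75 [ 0.05 -0.19  0.29] [0.088 0.069 0.039] 0.02729508644861785 mid [ 0.525  -0.1394  0.2423]
[ 0.046 -0.02   0.335  0.131  0.099 -0.025] [ 0.94  0.28  0.27 -0.14]
```

View pics/s19b.png

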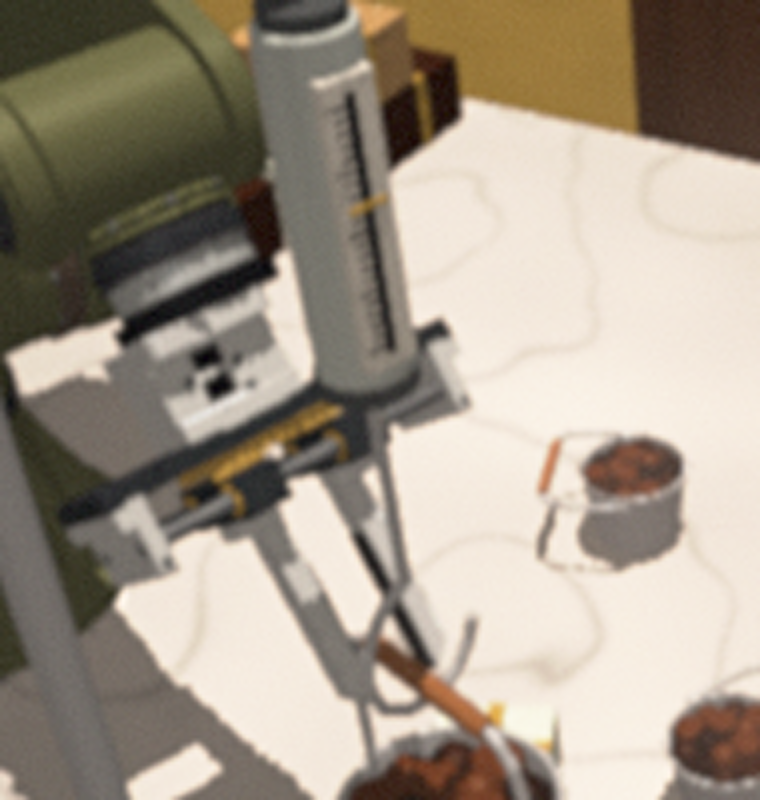

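View pics/w19.png

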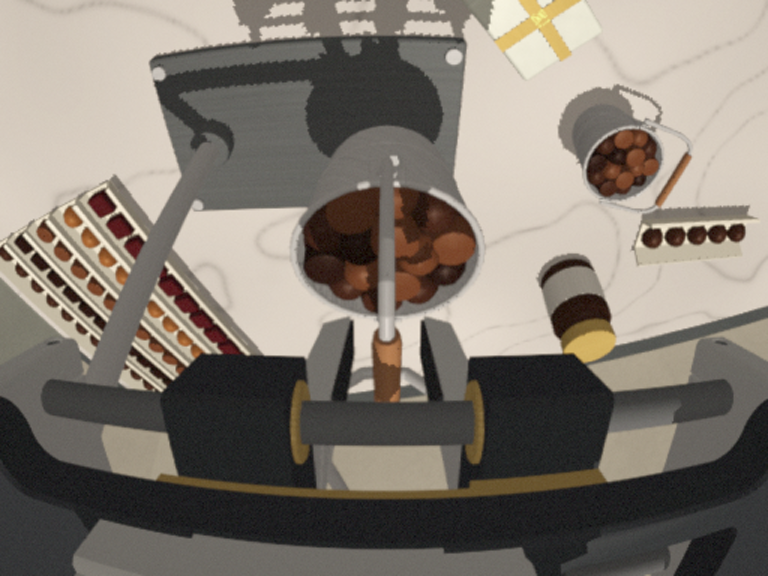

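View pics/t19.png

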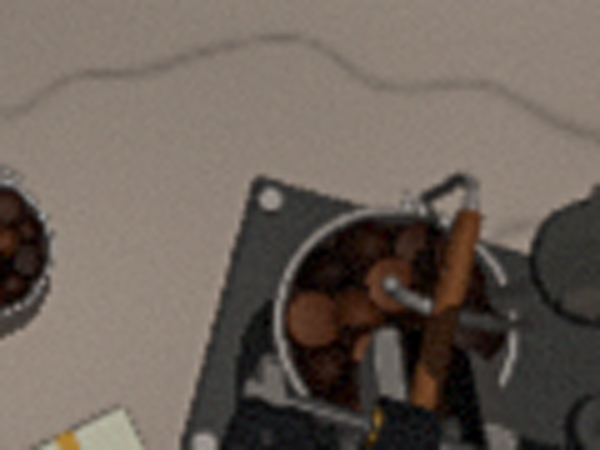

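play_rows --deltas '[[[-3,0,0,0,0,0,28],[-6,0,0,0,0,0,28],[-10,0,0,0,0,0,28],[-12,0,0,0,0,0,28],[-15,0,0,0,0,0,28],[-15,0,0,0,0,0,28],[-15,0,0,0,0,0,28],[-12,0,0,0,0,0,28],[-8,0,0,0,0,0,28],[-4,0,0,0,0,0,28]]]'

```text
time_s: 27.05
ee_pos: [0.4506, -0.1167, 0.3096]
eef_rot: [0.0, 0.959, -0.296]
force: [0.8, -0.8, -0.0]
grip_width: 0.0281
```

play_rows --deltas '[[[0,0,0,0,0,0,28],[0,0,0,0,0,0,28],[0,0,0,0,0,0,28],[0,0,0,0,0,0,28],[0,0,0,0,0,0,28],[0,0,0,0,0,0,28],[0,0,0,0,0,0,28],[0,0,0,0,0,0,28],[0,0,0,0,0,0,28],[0,0,0,0,0,0,28]]]'

```text
time_s: 28.05
ee_pos: [0.4509, -0.1168, 0.3087]
eef_rot: [0.0, 0.96, -0.296]
force: [1.2, -0.5, -0.1]
grip_width: 0.0279
```

Run:
```python
from h import *
a=snap('scene','s20.png',None,1.5)['img']
snap('wrist','w20.png',None,1.5)
snap('top','t20.png',None,1.5)
for i in range(10): viewer.camera('top')
b=snap('scene','s20b.png',(60,90,250,290),4)['img']
d=np.abs(a.astype(int)-b).sum(2)[100:320,100:300];print(d.max(),(d>60).sum(),ctrl.get_obs()['time_s'],ctrl.get_obs()['force'])
```

```text
47 0 28.75 [0.96871641 0.61189399 0.22529369]
```

View pics/s20.png

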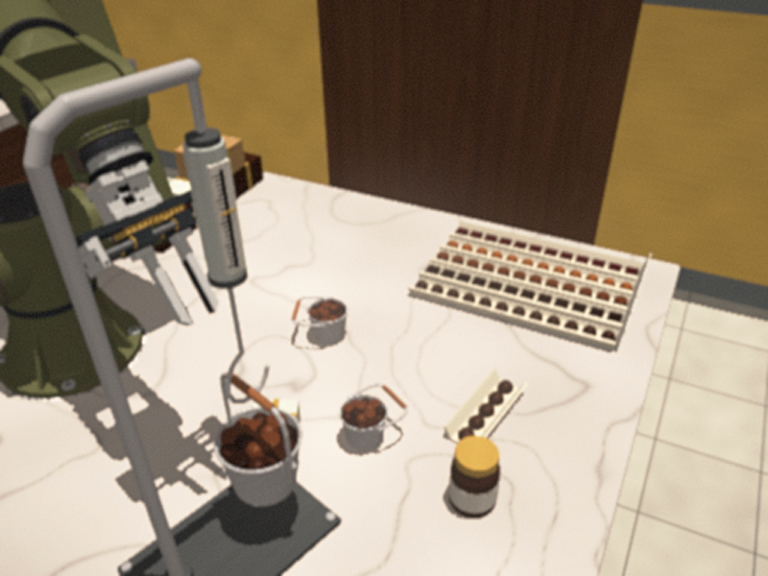

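View pics/w20.png

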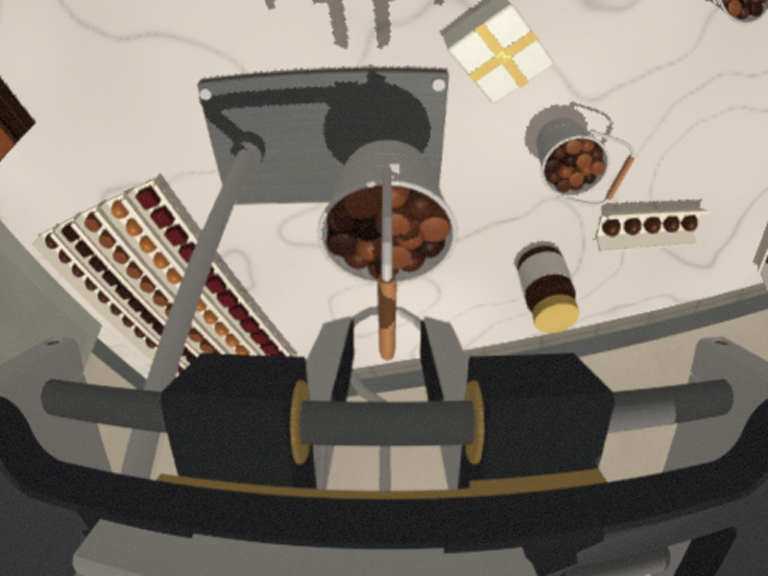

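View pics/t20.png

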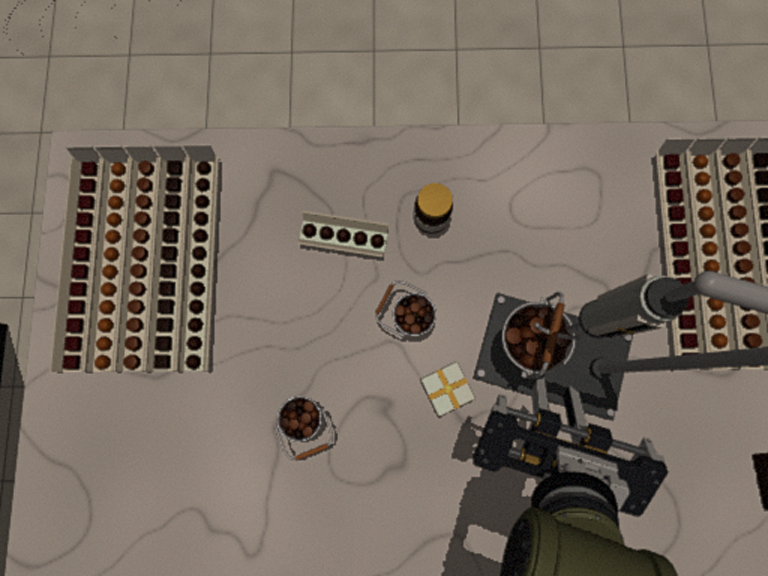

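The pail hangs level and still in the hook. The gripper is clear, and the gift box, jar and tray look unmoved, so I'm handing in.

```bash
python3 -c "
from station import hand_in
print(hand_in())"
```

```text
the job is handed in; nothing more can be done
None
```

The pail of pralines is hanging from the spring balance, level and still, and I have handed the job in. `hand_in()` gives no verdict.

**What I did:**
- I took hold of the grip about 31 mm to one side, with the gripper leaned back 35°. I swung the bail upright while the pail stood on the counter, lifted the pail, and moved the middle of the grip into the hook.
- I lowered the weight at 20 mm/s or less. When the vertical force on the tool had dropped to about 0 N, I loosened the grip, opened the fingers slowly and backed away.

**Last checks:**
- **Weight:** the tool carried about 4.3 N when the pail hung free, so the pail weighs roughly 0.43–0.45 kg.
- **Stillness:** two scene pictures about 0.6 s apart showed no motion, and the balance pointer had not visibly shifted when I let go.
- **Surroundings:** in the top view the gift box, jar and tray looked to be in the same places as in the first picture.
- **Sideways force:** before letting go there was up to about 2.5 N of sideways force between the grip and the hook, probably friction. I reduced it, and the tool read about 0 N once the fingers were open.
- **Moment reading:** the moment fell more slowly than the force during lowering. I put that down to this sideways force.
- **Not measured:** I did not measure the hook's speed or its exact pull-down. The pull-down should be about 40 mm from the geometry and the weight.

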